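Change over the luthier's vise: box the finished block, clamp the new blanks

TASK

Swing the hasp off the walnut box and open it, move the finished maple block from the vise into the box, shut the lid and swing the hasp back down flat over its catch. Lay every rosewood blank that is there flat on the vise bed between the jaws, side by side in one row with their long sides to the jaws and centred across the vise, opening the jaws with the crank to make room, then crank the jaw shut until it grips the whole row tightly. Never force the lid while the hasp is over it, and leave the other things on the bench where they are.

Things in the scene. Friction and masses are not known exactly. Their poses are not given: they have to be found in the camera images.
- vise: Low fixed vise, grey base, blue jaws and housing, 240 mm long (own x), 60 wide (own y); origin under its centre on the bench. Flat bed 30 mm above the bench. Fixed jaw at own +x, its face at x = +95 mm; crank housing on x = -120 to -40 mm, its top 46 mm above the bench. Jaws 44 mm wide in y, tops 48 mm above the bench. The other jaw slides along own x. All centred on y = 0.
- jaw (a joint): Travel of the sliding jaw in m, along the vise's own +x: at 0 the gap between the jaws is 33 mm, and the gap is 33 mm minus this value; it runs from -0.052 (gap 85 mm) to +0.020 (gap 13 mm). Driven only by the crank: 16 mm a turn. The sliding jaw is 22 mm thick. The screw holds where it is left.
- crank (a joint): Crank angle in rad about its upright axis; grows clockwise seen from above, which closes the jaw (16 mm a turn); counter-clockwise opens it. At 0 the crank arm points to the vise's own -x. Makes several turns. It takes about 3 N at the grip, more once the jaw presses on something: each further newton at the grip adds about 18 N of clamping.
- crank_knob (a point): Point on the axis of the crank's upright black grip, 82 mm above the bench. The grip is a 20 mm cylinder from 62 to 98 mm above the bench and spins freely on the crank arm, so the tool need not turn as it goes round; the arm's top lies 58 mm above the bench. Crank radius 45 mm.
- crank_axis (a point): Point on the crank's turning axis, at the same height as crank_knob (82 mm above the bench); in the vise frame at x = -75 mm, y = 0.
- box: Walnut box fixed to the bench, 120 mm deep (own x) by 170 mm wide (own y), 60 mm tall to the rim, walls and floor 6 mm; origin under its centre on the bench. Lid hinged on the rim at own +x, pull and hasp at own -x.
- box_in (a point): Centre of the box's inner floor, 6 mm above the bench. The inside measures 108 x 158 mm.
- lid (a joint): Lid angle in rad, 0 shut, up to 1.9 wide open (turned up and over to own +x of the box). The hinge is stiff enough to stay where it is left; about 1.5 N at the pull moves it.
- lid_pull (a point): Middle of the lid's brass pull bar: 8 mm thick, 40 mm long along the box's own y, 26 mm in front of the lid's front edge, 146 mm from the hinge axis; shut, it is 64 mm above the bench and at box x = -86 mm, y = -45 mm. Can be pinched by its two ends from above, and it pivots between the fingers as the lid swings.
- lid_hinge (a point): Point on the lid's hinge axis (along box y) level with the middle of the pull; box x = +60 mm, y = -45 mm, z = 64 mm.
- hasp (a joint): Angle of the brass hasp in rad: 0 = flat on the lid over its catch (fastened), grows as it is swung up and over off the lid towards the box's own -x, 2.6 = fully back (about level, in front of the box). Stays where it is left; under 1 N moves it.
- hasp_bar (a point): Middle of the hasp's cross-bar: 8 mm thick, 36 mm long along the box's own y, 48.7 mm from the hasp's hinge axis; with the hasp fastened it is 86 mm above the bench (18 mm above the lid's top) at box x = -22 mm, y = +45 mm. Can be pinched by its two ends from above, and it pivots between the fingers.
- hasp_hinge (a point): Point on the hasp's hinge axis (along box y), level with the middle of the bar; box x = -68 mm, y = +45 mm, z = 70 mm.
- block: Finished pale maple block, 30 mm (own x) x 56 mm (own y) x 28 mm tall, 40 g; origin at the centre of its underside. At the start it stands on the vise bed between the jaws, its 56 mm length across the vise.
- blank0: A rosewood (dark red-brown) blank: a plain square bar, 20 x 20 mm, 56 mm long (own y), 30 g; origin at its centre. At the start it lies on the bench, and if knocked may roll onto another of its long faces, which does not matter. Two or three of the four blanks are present in a run.
- blank1: A rosewood (dark red-brown) blank: a plain square bar, 20 x 20 mm, 56 mm long (own y), 30 g; origin at its centre. At the start it lies on the bench, and if knocked may roll onto another of its long faces, which does not matter. Two or three of the four blanks are present in a run.
- blank2: A rosewood (dark red-brown) blank: a plain square bar, 20 x 20 mm, 56 mm long (own y), 30 g; origin at its centre. At the start it lies on the bench, and if knocked may roll onto another of its long faces, which does not matter. Two or three of the four blanks are present in a run.
- blank3: A rosewood (dark red-brown) blank: a plain square bar, 20 x 20 mm, 56 mm long (own y), 30 g; origin at its centre. At the start it lies on the bench, and if knocked may roll onto another of its long faces, which does not matter. Two or three of the four blanks are present in a run.
- capo: Black capo lying on the bench among the blanks, about 75 x 25 x 11 mm; a bystander.
- winder: Yellow peg winder lying on the bench, about 110 x 20 x 21 mm; a bystander.
- jar: Frosted jar with a steel twist cap, 64 mm across, 85 mm tall; origin at the centre of its underside; a bystander.
- holder: Small steel harmonica holder, 100 x 30 x 30 mm; a bystander.
- tin: Round aluminium tin, 56 mm across, 22 mm tall; a bystander.
- driver: Red-handled screwdriver 170 mm long lying on the bench; a bystander.
There are look-alikes about, which are no part of the job. Of the things like the box, leave any that is white; of the rest the larger one is meant.

How it is judged:
By the outcome, as a careful person would: the job done as asked, in the order asked, and still so for the second after the job is handed in, with the robot touching nothing.
Of blank0, blank1, blank2, blank3 only 2 to 3 are there at a start; the rules pass over those that are not, and their reading is None.
At some moment in a run one of blank0, blank1, blank2, blank3 may be knocked a few centimetres aside while the robot is not near it.
Once in a run the grip may slacken for a moment while it holds something.
It also fails if it takes over 210 s, if anything falls off the work surface, if the arm or the gripper's body presses on something with over 40 N, if the wrist force passes 120 N, or if a joint passes its speed limit or range.

ROBOT

A 6-joint arm with a two-finger parallel gripper is mounted at the origin on the work surface. World frame = base frame: x ahead of the robot, y to its left, z up, the work surface at z = 0. Lengths are in m, angles in rad, forces in N, time in s.
With the tool pointing down it reaches from about 0.25 to 0.775 m from the base axis. Payload 4 kg.
Tool frame: the origin (TCP) lies midway between the tips of the shut fingers; the grasp point (between the pads) lies 19 mm behind it (robot.tcp_to_grasp is the z of the grasp point in the tool frame, in m); z points along the fingers, y is the line along which they close (so a half turn about z gives the same grasp; the last joint's range is limited). The gripper opens to 94 mm and grips with 3 to 60 N. Pads are 16 mm wide; open, the fingers measure 119 mm over their backs; the gripper's body (75 mm by 177 mm) begins 78 mm behind the grasp point.
Start: joints at [-1.235, 0.087, 1.371, -0, 1.684, -0.103], TCP at [0.234, -0.498, 0.206] pointing down, gripper open.
Joint ranges: [-3.1, 3.1], [-0.76, 2.03], [0.27, 2.55], [-1.08, 4.22], [0.17, 2.65], [-2.57, 2.57]. Speed limits (rad/s): [2.79, 2.79, 3.14, 3.14, 3.14, 3.14].

INTERFACE

Orientations are given as [roll, pitch, yaw] about the fixed x, y, z axes, in that order (R = Rz(yaw) Ry(pitch) Rx(roll)).
In Python, from bench import robot gives the robot as it stands. The module is installed in compiled form; this text tells all that it offers.
- The arm moves only by the tool move_arm, never from a script. Its argument "motion" is one flat list of numbers, 7 for each row, row after row: the turn, a rotation vector about the tool's x, y, z in units of 45 degrees (1.0 is 45 degrees), then the shift along the tool's x, y, z in units of 100 mm (1.0 is 100 mm), then the opening, from 0 (shut) to 1 (fully open). A call has 1 to 12 rows; each row shifts and turns the commanded pose from where the row before left it, along the tool's axes as they then stand; what a row does not reach is not made up. A row lasts 1/12 s, in which the tool goes at most 41.7 mm and 7.16 degrees, less where a joint would pass 70% of its speed; a pose out of reach is approached as far as the arm can. A call with a number of a shift or a turn outside -1 to 1 is refused whole. A call with a gripper value outside its range is refused whole. The fingers move at their own pace and stop on an object; the grip force is fixed at half the most. Time passes only in rows, so rows that do not move let the fingers close. It gives the time, the measured TCP pose, the force, the opening and the grip force at its end, in the units of the state.
- robot.get_obs(): the state, without advancing time (a new reading comes with each control period).
- robot.snapshot(name): name is "side" or "top" or "wrist"; returns the picture (420x560x3 uint8, red, green, blue); there is no depth.
- robot.get_calibration(name): a dict with "fx", "fy", "cx", "cy" (pixels), "R" (3x3) and "t" (3): a world point X has camera coordinates R X + t. Camera axes: x right, y down, z forward; pixel columns grow to the right and rows downward; lengths in m; the calibration is good to about 2 mm. A picture is of the moment at which its call begins: read the wrist's pose just before it. get_calibration takes no time and is no camera call; for the wrist camera it gives the pose at the moment of the call.
- robot.close_job(): hands the job in; it is judged then, once.
The state is a dict: "time": time; "joint_positions": joint angles; "qvel": joint speeds; "joint_torque": joint torques, N m; "tool_pos": TCP position; "ee_rot": TCP orientation; "wrist_force": force on the tool from outside, world axes, zero at the start; "wrist_torque": the same for the moment, N m; "width": finger opening in m; "finger_force": force on a finger pad.
Only numpy, scipy, OpenCV 4.12 (cv2) and the standard library are available. Lean on these libraries where they do the work, as an engineer would, in place of code of your own. Each camera call takes 0.05 s, during which the arm holds its last target. There are 200 camera calls.

## Working session

There is one attempt and no reset: what is moved stays moved. The work goes in short steps, Python scripts to look and compute and a tool call to move; the robot and the scene stay as the last step left them, time stands still between calls to the robot, and variables do not carry over. Pictures are saved under pics/ and viewed, at most 19 in all, crops included, and the job is handed in when it is done.

Besides the shell and the picture viewer there is one more tool, called as name(argument=value, ...) on one line, values as JSON. move_arm: Moves the arm, as the interface text tells. Shifts and turns lie within -1 to 1; 1 stands for 100 mm of shift or 45 degrees of turn. Its arguments: {"type":"object","properties":{"motion":{"type":"array","items":{"type":"number"}}},"required":["motion"]}

```bash
mkdir -p pics
cat > h.py <<'E'
import numpy as np, cv2
from bench import robot
def snap(n,f):
    im=robot.snapshot(n); c=robot.get_calibration(n)
    cv2.imwrite(f'pics/{f}.png',im[:,:,::-1]); np.savez(f'pics/{f}.npz',**{k:np.array(v) for k,v in c.items()}); return im
def ray(f,uv,z):
    c=np.load(f'pics/{f}.npz'); uv=np.atleast_2d(uv).astype(float)
    d=np.c_[(uv[:,0]-c['cx'])/c['fx'],(uv[:,1]-c['cy'])/c['fy'],np.ones(len(uv))]@c['R']
    o=-c['R'].T@c['t']; return o+d*((z-o[2])/d[:,2])[:,None]
def proj(f,X):
    c=np.load(f'pics/{f}.npz'); p=np.atleast_2d(X)@c['R'].T+c['t']
    return np.c_[c['fx']*p[:,0]/p[:,2]+c['cx'],c['fy']*p[:,1]/p[:,2]+c['cy']]
E
python3 - <<'E'
from h import *
snap('top','top0');snap('side','side0')
o=robot.get_obs();print(o, robot.tcp_to_grasp)
for n in('top0','side0'):
    c=np.load(f'pics/{n}.npz');print(n,c['fx'],-c['R'].T@c['t'],c['R'][2])
E
```

```text
{'time': 0.1, 'joint_positions': array([-1.23510354e+00,  8.78639162e-02,  1.37209461e+00, -1.53935573e-05,
        1.68357911e+00, -1.03118681e-01]), 'qvel': array([-0.00156439, -0.00113483, -0.00347221,  0.00061665, -0.00068984,
        0.00056641]), 'joint_torque': array([ 2.06676777e-03, -3.41255736e+01, -3.03299797e+01,  7.21103651e-02,
        3.04861239e-02, -8.91326590e-05]), 'tool_pos': array([ 0.23349512, -0.49743685,  0.20443492]), 'ee_rot': array([-3.13965643e+00, -1.84990869e-04,  4.38809575e-01]), 'wrist_force': array([-0.10099361, -0.7006344 ,  0.3399967 ]), 'wrist_torque': array([0.00071934, 0.07654642, 0.03879427]), 'finger_force': 0.0, 'width': 0.09378807421260535} -0.0188
top0 456.77805512047627 [0.30701283 0.1131706  1.19323214] [ 0.20784121  0.0115637  -0.97809422]
side0 509.8799218534077 [0.43708615 1.27492667 1.15713377] [ 0.04907859 -0.73711734 -0.67398021]
```

View pics/top0.png

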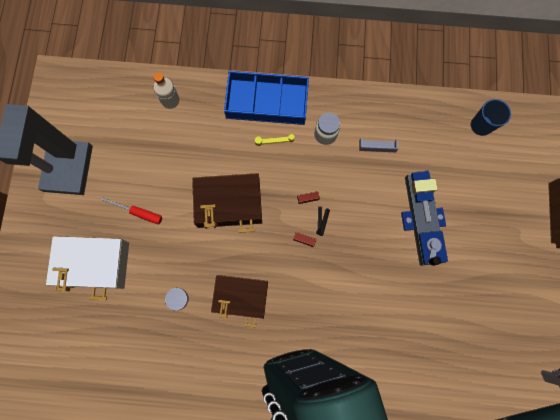

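View pics/side0.png

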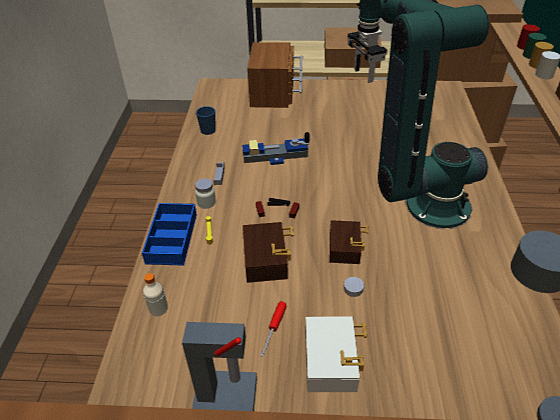

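The top view shows these candidates:
- **Boxes:** large dark walnut at (228,200), small walnut at (240,297), white at (85,262), and a brown cabinet at the right edge (555,210). By the description I choose (228,200).
- **Vise:** (427,218), with the crank knob at about (435,243). The press at (50,150) is not a vise.
- **Blanks:** (308,198) and (305,240), with the capo between them at (323,221).

I'll check this with a close crop.

Run:
```python
from h import *
im=cv2.imread('pics/top0.png')
a=cv2.resize(im[160:260,180:340],None,fx=5,fy=5,interpolation=cv2.INTER_CUBIC)
cv2.imwrite('pics/cropA.png',a)
a=cv2.resize(im[160:275,380:470],None,fx=5,fy=5,interpolation=cv2.INTER_CUBIC)
cv2.imwrite('pics/cropB.png',a)
hsv=cv2.cvtColor(im,cv2.COLOR_BGR2HSV)
m=cv2.inRange(hsv,(0,130,50),(8,255,160))|cv2.inRange(hsv,(172,130,50),(180,255,160))
n,l,s,c=cv2.connectedComponentsWithStats(m)
for i in range(1,n):
    if s[i,4]>25:
        r=cv2.minAreaRect(np.argwhere(l==i)[:,::-1].astype(np.float32)); print(r,s[i,4],ray('top0',c[i],.015)[0])
for (u,v) in [(308,198),(305,240),(228,200)]: print(hsv[v,u])
```

```text
((235.93528747558594, 197.1588134765625), (43.256832122802734, 46.631473541259766), 85.60128784179688) 577 [0.5763895  0.23196544 0.015     ]
((214.5904541015625, 183.43641662597656), (15.377960205078125, 43.56264877319336), 81.46923065185547) 231 [0.60461669 0.30652563 0.015     ]
((211.8065643310547, 192.84304809570312), (8.45814037322998, 26.74139404296875), 70.01689147949219) 80 [0.58265306 0.29843644 0.015     ]
((308.2884216308594, 196.9423065185547), (7.844645023345947, 20.984424591064453), 78.69007110595703) 168 [0.59074962 0.04559508 0.015     ]
((205.5441436767578, 199.5735626220703), (23.211793899536133, 7.848249912261963), 2.726310968399048) 82 [0.55861792 0.31479976 0.015     ]
((253.0, 213.0), (10.0, 14.0), 90.0) 80 [0.53468838 0.1878642  0.015     ]
((199.0, 215.5), (11.0, 8.0), 90.0) 63 [0.51823664 0.3269376  0.015     ]
((145.40000915527344, 214.8000030517578), (32.88768768310547, 9.486830711364746), 18.434947967529297) 70 [0.49933309 0.45847696 0.015     ]
((304.29998779296875, 239.1000213623047), (21.50348663330078, 8.221921920776367), 18.43494987487793) 180 [0.47781763 0.04773348 0.015     ]
((239.13861083984375, 296.1138916015625), (51.244415283203125, 35.02531051635742), 5.710593223571777) 509 [0.33131181 0.21440086 0.015     ]
((259.5, 294.0), (12.0, 11.0), 90.0) 56 [0.32916627 0.1478637  0.015     ]
((254.1799774169922, 306.739990234375), (18.950462341308594, 18.10193634033203), 8.13010311126709) 119 [0.29054596 0.15740971 0.015     ]
((240.0, 308.0), (16.0, 12.0), 0.0) 74 [0.28849901 0.19868953 0.015     ]
[  4 169 127]
[  4 162 134]
[  8 153  55]
```

View pics/cropA.png

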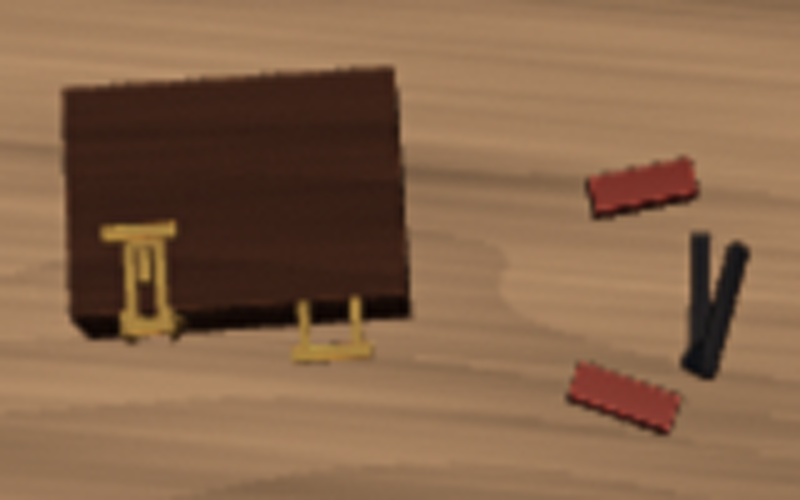

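View pics/cropB.png

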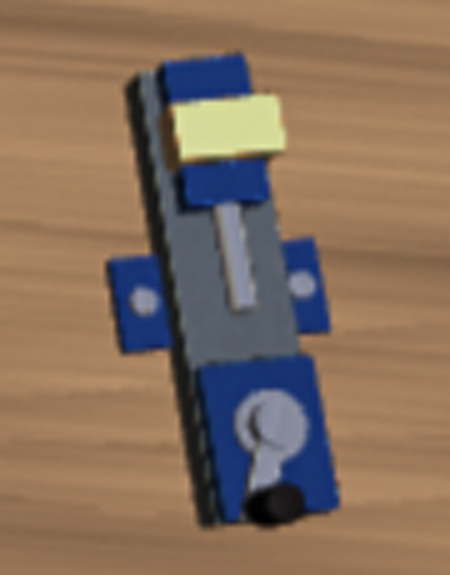

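Crop A confirms the choice: walnut box with its hasp at crop (140,280) and pull at (333,340), and two red-brown blanks at crop (643,187) and (625,398), with the capo between. Crop B shows the maple block at (228,128) between the blue jaws and the black knob at (277,503), so the crank arm points to vise -x.

Run:
```python
from h import *
def W(uv,o,z): return ray('top0',(np.array(uv)+.5)/5-.5+np.array(o),z)
hs=W([(197,370),(313,357),(340,512),(215,528)],(380,160),.046); print('housing',hs.round(4)[:,:2],hs.mean(0))
print('jaw', W([(158,66),(243,55)],(380,160),.048).round(4)[:,:2])
b=W([(172,107),(280,95),(286,148),(177,160)],(380,160),.058); print('block',b.round(4)[:,:2],b.mean(0))
k=W([(277,498)],(380,160),.098); print('knob',k)
l=W([(63,90),(393,68),(408,300),(70,318)],(180,160),.068); print('lid',l.round(4)[:,:2],l.mean(0))
print('hasp',W([(138,232)],(180,160),.088),'pull',W([(333,353)],(180,160),.066))
print('blanks',W([(642,185),(625,395)],(180,160),.018))
```

```text
housing [[ 0.5117 -0.2397]
 [ 0.5234 -0.2985]
 [ 0.4457 -0.3127]
 [ 0.4324 -0.2502]] [ 0.47832503 -0.27524088  0.046     ]
jaw [[ 0.6702 -0.2157]
 [ 0.6799 -0.2599]]
block [[ 0.6456 -0.2205]
 [ 0.6568 -0.276 ]
 [ 0.6288 -0.2794]
 [ 0.6177 -0.2237]] [ 0.63721104 -0.24993029  0.058     ]
knob [[ 0.44359614 -0.26313879  0.098     ]]
lid [[0.6034 0.3472]
 [0.6293 0.1806]
 [0.5098 0.1621]
 [0.4865 0.3294]] [0.55724025 0.25482693 0.068     ]
hasp [[0.52896632 0.29729451 0.088     ]] pull [[0.48026975 0.19700434 0.066     ]]
blanks [[0.59087063 0.04656731 0.018     ]
 [0.47851433 0.04760493 0.018     ]]
```

move_arm(motion=[0,0,0.115,0,0,-0.1,1,0,0,0.115,0,0,-0.1,1,0,0,0.115,0,0,-0.1,1,0,0,0,0.25,-0.15,-0.1,1,0,0,0,0.25,-0.15,-0.1,1,0,0,0,0.25,-0.15,-0.1,1,0,0,0,0.25,-0.15,-0.1,1,0,0,0,0.25,-0.15,-0.1,1,0,0,0,0.25,-0.15,-0.1,1,0,0,0,0.25,-0.15,-0.1,1,0,0,0,0.25,-0.15,-0.1,1,0,0,0,0.25,-0.15,-0.1,1])

```text
time: 1.1
tool_pos: [0.4337, -0.326, 0.3254]
ee_rot: [-3.141, 0.001, 0.168]
wrist_force: [-0.5, 0.2, 0.0]
width: 0.094
finger_force: 0.0
```

move_arm(motion=[0,0,0,0.25,-0.15,0,1,0,0,0,0.25,-0.15,0,1,0,0,0,0.25,-0.15,0,1,0,0,0,0,0,0,1,0,0,0,0,0,0,1])

```text
time: 1.52
tool_pos: [0.5, -0.2693, 0.3245]
ee_rot: [-3.141, 0.002, 0.171]
wrist_force: [0.2, 0.6, 0.9]
width: 0.0942
finger_force: 0.0
```

```bash
cat >> h.py <<'E'
from scipy.spatial.transform import Rotation as Ro
def to(x,y,z,yaw):
    o=robot.get_obs(); R0=Ro.from_euler('xyz',o['ee_rot']); R1=Ro.from_euler('xyz',[np.pi,0,yaw])
    rv=(R0.inv()*R1).as_rotvec()/(np.pi/4); d=R1.inv().apply(np.array([x,y,z])-o['tool_pos'])/.1
    print('turn',rv.round(3),'shift',d.round(3),'n>=',np.linalg.norm(d)/.4)
def st():
    o=robot.get_obs(); print(round(o['time'],2),o['tool_pos'].round(4),o['ee_rot'].round(3),o['wrist_force'].round(1),'w',round(o['width'],4),'ff',round(o['finger_force'],1),'j',o['joint_positions'].round(2))
E
python3 - <<'E'
from h import *
st(); snap('wrist','w1'); c=np.load('pics/w1.npz'); print(c['fx'],-c['R'].T@c['t'],c['R'])
E
```

```text
1.52 [ 0.5    -0.2693  0.3245] [-3.141e+00  2.000e-03  1.710e-01] [0.2 0.6 0.9] w 0.0942 ff 0.0 j [-0.59  0.14  1.08 -0.    1.92  0.81]
369.1101976004941 [ 0.57483094 -0.2569077   0.50485446] [[ 1.67953282e-01 -9.85794949e-01  1.12128638e-04]
 [-9.51025819e-01 -1.61999601e-01  2.63260367e-01]
 [-2.59502576e-01 -4.43220800e-02 -9.64724814e-01]]
```

View pics/w1.png

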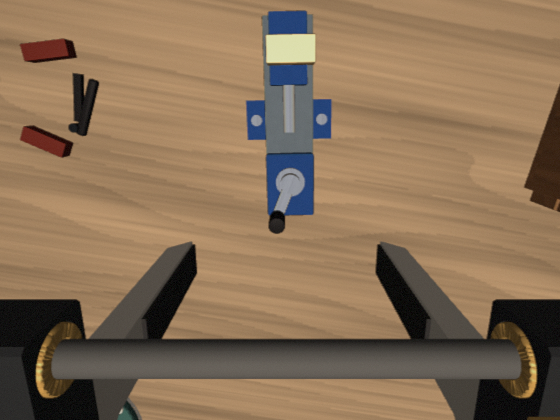

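The wrist view shows the vise almost aligned with the tool: block at (291,48), crank pin at (290,182), knob top at about (277,223), housing corners (267,154) (313,154) (314,213).

Run:
```python
from h import *
im=cv2.imread('pics/w1.png'); hsv=cv2.cvtColor(im,cv2.COLOR_BGR2HSV)
def big(m,box):
    u0,v0,u1,v1=box; k=np.zeros_like(m);k[v0:v1,u0:u1]=m[v0:v1,u0:u1]
    c=max(cv2.findContours(k,0,2)[0],key=cv2.contourArea); return c
yel=cv2.inRange(hsv,(20,50,170),(40,255,255)); c=big(yel,(240,20,340,90)); r=cv2.minAreaRect(c); print(r); P=ray('w1',cv2.boxPoints(r),.058);print(P.round(4)[:,:2],P.mean(0).round(4))
blu=cv2.inRange(hsv,(105,120,50),(130,255,255)); c=big(blu,(250,145,330,240)); x,y,w,h=cv2.boundingRect(c); print('housing bb',x,y,w,h); 
P=ray('w1',[(x,y),(x+w,y)],.046);print(P.round(4)); e=P[0]-P[1]; print('yaw',np.arctan2(-e[0],e[1]),'mid',P.mean(0))
blk=cv2.inRange(hsv,(0,0,0),(180,255,45)); c=big(blk,(262,205,295,240)); print('knob',cv2.boundingRect(c))
print(ray('w1',[(290,182)],.062), ray('w1',[(277,218)],.098), ray('w1',[(290.5,25)],.048))
red=cv2.inRange(hsv,(0,130,30),(8,255,170))|cv2.inRange(hsv,(172,130,30),(180,255,170))
for b in[(0,30,100,70),(0,115,100,165)]:
    r=cv2.minAreaRect(big(red,b)); P=ray('w1',cv2.boxPoints(r),.012);print(r,P.mean(0).round(4),P.round(4)[:,:2].tolist())
```

```text
((290.5, 48.0), (28.0, 49.0), 90.0)
[[ 0.6482 -0.2221]
 [ 0.6574 -0.2758]
 [ 0.6287 -0.2813]
 [ 0.6194 -0.2266]] [ 0.6384 -0.2514  0.058 ]
housing bb 267 153 46 62
[[ 0.5166 -0.2432  0.046 ]
 [ 0.5262 -0.2994  0.046 ]]
yaw 0.1687396224905331 mid [ 0.52137363 -0.27130817  0.046     ]
knob (269, 211, 16, 22)
[[ 0.48848923 -0.27683247  0.062     ]] [[ 0.451446   -0.26766294  0.098     ]] [[ 0.66374171 -0.24716747  0.048     ]]
((46.584625244140625, 50.17692565917969), (19.59748649597168, 51.47441101074219), 82.87498474121094) [0.5918 0.0469 0.012 ] [[0.5939, 0.0794], [0.6118, 0.0173], [0.5898, 0.014], [0.5716, 0.0768]]
((45.61206817626953, 140.90518188476562), (52.522579193115234, 17.46375846862793), 23.198591232299805) [0.4788 0.0479 0.012 ] [[0.4759, 0.0839], [0.4984, 0.0746], [0.482, 0.0122], [0.459, 0.0209]]
```

move_arm(motion=[0,0,0,0.03,-0.325,0,0.8,0,0,0,0.03,-0.325,0,0.8,0,0,0,0.03,-0.325,0,0.8,0,0,0,0.03,-0.325,0,0.8,0,0,0,0.03,-0.325,0,0.8,0,0,0,0.03,-0.325,0,0.8,0,0,0,0.03,-0.325,0,0.8,0,0,0,0.03,-0.325,0,0.8,0,0,0,0.03,-0.325,0,0.8,0,0,0,0.03,-0.325,0,0.8,0,0,0,0.03,-0.325,0,0.8,0,0,0,0.03,-0.325,0,0.8])

```text
time: 2.57
tool_pos: [0.4692, 0.1202, 0.3256]
ee_rot: [3.141, -0.0, 0.165]
wrist_force: [0.1, -1.2, 0.5]
width: 0.0752
finger_force: 0.0
```

move_arm(motion=[0,0,0,0.03,-0.325,0,0.8,0,0,0,0.03,-0.325,0,0.8,0,0,0,0.03,-0.325,0,0.8,0,0,0,0.03,-0.325,0,0.8,0,0,0,0,0,0,0.8,0,0,0,0,0,0,0.8])

```text
time: 3.07
tool_pos: [0.4597, 0.2502, 0.325]
ee_rot: [3.14, 0.001, 0.169]
wrist_force: [0.5, -0.6, -0.4]
width: 0.0752
finger_force: 0.0
```

Run:
```python
from h import *
st(); snap('wrist','w2');
```

```text
3.07 [0.4597 0.2502 0.325 ] [3.14e+00 1.00e-03 1.69e-01] [ 0.5 -0.6 -0.4] w 0.0752 ff 0.0 j [ 0.39  0.04  1.19 -0.    1.92  1.79]
```

View pics/w2.png

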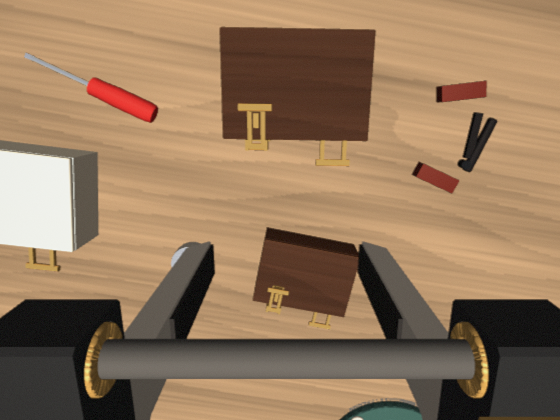

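The wrist view shows the box lid with corners (221,28) (375,31) (368,140) (223,139), hasp bar at (255,107) and pull at (333,163). Only two blanks are present, at (461,92) and (436,178).

Run:
```python
from h import *
im=cv2.imread('pics/w2.png'); hsv=cv2.cvtColor(im,cv2.COLOR_BGR2HSV)
P=ray('w2',[(221,28),(375,31),(368,140),(223,139)],.068);print(P.round(4)[:,:2],P.mean(0))
e=P[0]-P[1];f=P[3]-P[2];print(np.arctan2(-e[0],e[1]),np.arctan2(-f[0],f[1]),np.linalg.norm(e),np.linalg.norm(P[0]-P[3]))
br=cv2.inRange(hsv,(15,100,90),(30,255,255))
for b,z in[((235,98,275,112),.090),((312,155,355,168),.068)]:
    k=np.zeros_like(br);k[b[1]:b[3],b[0]:b[2]]=br[b[1]:b[3],b[0]:b[2]]; q=np.argwhere(k)[:,::-1]; r=cv2.minAreaRect(q.astype(np.float32)); print(r, ray('w2',[r[0]],z))
yaw=.15
for o in [P.mean(0)[:2]]:
    c,s=np.cos(yaw),np.sin(yaw)
    for l in[(-.022,.045),(-.086,-.045)]: print(o+[c*l[0]-s*l[1],s*l[0]+c*l[1]])
```

```text
[[0.6056 0.345 ]
 [0.6305 0.1796]
 [0.515  0.1609]
 [0.488  0.3283]] [0.55979455 0.25344656 0.068     ]
0.14952282360253064 0.1600665984078856 0.16727980886291607 0.11877676228993474
((254.0, 107.0), (8.0, 34.0), 90.0) [[0.53002383 0.29603778 0.09      ]]
((333.0, 161.0), (12.0, 42.0), 90.0) [[0.4840916  0.19639252 0.068     ]]
[0.53131687 0.29465362]
[0.48148495 0.19610018]
```

move_arm(motion=[0,0,0.022,0.125,-0.057,0.35,0.6,0,0,0,0.125,-0.057,0.35,0.6,0,0,0,0.125,-0.057,0.35,0.6,0,0,0,0.125,-0.057,0.35,0.6,0,0,0,0.125,-0.057,0.35,0.6,0,0,0,0.125,-0.057,0.35,0.6,0,0,0,0,0,0,0.6,0,0,0,0,0,0,0.6])

```text
time: 3.78
tool_pos: [0.5279, 0.2929, 0.1131]
ee_rot: [3.139, 0.006, 0.148]
wrist_force: [-0.3, -0.3, 0.7]
width: 0.0563
finger_force: 0.0
```

Run:
```python
from h import *
st(); snap('wrist','w3'); to(.5302,.2952,.074,.152)
```

```text
3.78 [0.5279 0.2929 0.1131] [3.139 0.006 0.148] [-0.3 -0.3  0.7] w 0.0563 ff 0.0 j [ 0.41  0.24  1.37 -0.    1.53  1.84]
turn [ 0.001  0.    -0.005] shift [ 0.011 -0.012  0.423] n>= 1.0588313715870363
```

View pics/w3.png

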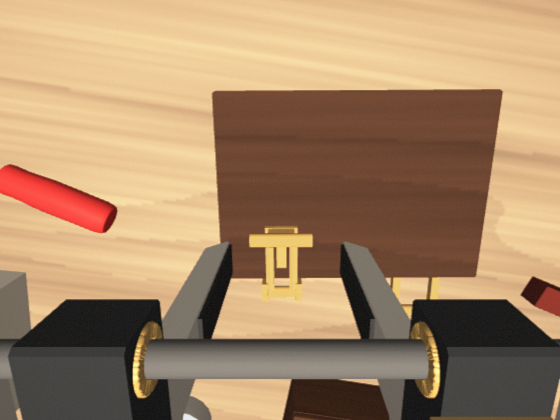

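The bar is at (281,240), nearly centred between the fingers (232 and 342), so I'll check its position and then go down.

Run:
```python
from h import *
print(ray('w3',[(281,240)],.090)); P=ray('w3',[(213,92),(501,91),(477,276),(222,278)],.068);print(P.round(4)[:,:2],P.mean(0))
e=P[0]-P[1];f=P[3]-P[2];print(np.arctan2(-e[0],e[1]),np.arctan2(-f[0],f[1]))
```

```text
[[0.52926014 0.29706529 0.09      ]]
[[0.6072 0.3493]
 [0.6329 0.181 ]
 [0.5152 0.1614]
 [0.4883 0.3317]] [0.56088785 0.25584511 0.068     ]
0.1516566123765526 0.15624960897077106
```

move_arm(motion=[0,0,0,0.02,-0.03,0.1,0.6,0,0,0,0,0,0.1,0.6,0,0,0,0,0,0.1,0.6,0,0,0,0,0,0.1,0.6,0,0,0,0,0,0,0.2,0,0,0,0,0,0,0.2,0,0,0,0,0,0,0.2,0,0,0,0,0,0,0.2,0,0,0,0,0,0,0.2])

```text
time: 4.58
tool_pos: [0.5305, 0.2964, 0.0755]
ee_rot: [3.136, 0.001, 0.15]
wrist_force: [-0.1, -5.1, -0.2]
width: 0.0351
finger_force: 30.0
```

move_arm(motion=[0,0,0,-0.047,0,-0.098,0.2,0,0,0,-0.069,0,-0.086,0.2,0,0,0,-0.086,0,-0.069,0.2,0,0,0,-0.099,0,-0.047,0.2,0,0,0,-0.108,0,-0.024,0.2,0,0,0,-0.11,0,0.001,0.2,0,0,0,-0.108,0,0.025,0.2,0,0,0,-0.098,0,0.05,0.2,0,0,0,-0.085,0,0.07,0.2,0,0,0,-0.067,0,0.087,0.2,0,0,0,-0.041,0,0.084,0.2,0,0,0,-0.017,0,0.057,0.2])

```text
time: 5.58
tool_pos: [0.4382, 0.2822, 0.0716]
ee_rot: [3.136, -0.002, 0.15]
wrist_force: [0.0, -7.2, 3.1]
width: 0.0352
finger_force: 30.0
```

move_arm(motion=[0,0,0,0,0,0,0.2,0,0,0,0,0,0,0.6,0,0,0,0,0,0,0.6,0,0,0,0,0,0,0.6,0,0,0,0,0,-0.2,0.6,0,0,0,0,0,-0.2,0.6,0,0,0,0,0,-0.2,0.6,0,0,0,0,0,-0.2,0.6,0,0,0,0,0,0,0.6])

```text
time: 6.33
tool_pos: [0.4403, 0.2868, 0.156]
ee_rot: [-3.138, -0.01, 0.151]
wrist_force: [0.8, 0.5, 1.7]
width: 0.0566
finger_force: 0.0
```

Run:
```python
from h import *
st(); im=snap('wrist','w4'); hsv=cv2.cvtColor(im,cv2.COLOR_RGB2HSV)
br=cv2.inRange(hsv,(15,100,90),(30,255,255))
n,l,s,c=cv2.connectedComponentsWithStats(br)
for i in range(1,n):
    if s[i,4]>40: print(s[i],c[i])
to(.4815,.198,.095,.153)
```

```text
6.33 [0.4403 0.2868 0.156 ] [-3.138 -0.01   0.151] [0.8 0.5 1.7] w 0.0566 ff 0.0 j [0.47 0.04 1.52 0.   1.57 1.89]
[     0      0    560    339 118327] [274.95644274 170.25317975]
[288  98  10  26 252] [292.5       110.1031746]
[150 323   8  16 104] [153.71153846 330.71153846]
[411 323  12  16 118] [416.49152542 331.80508475]
[132 327  20  71 636] [139.69811321 366.55974843]
[422 327  18  71 688] [431.69476744 367.53924419]
[  9 379  13  41 132] [ 14.84090909 399.03030303]
[ 184  379  206   41 6783] [277.22025652 401.6980687 ]
[538 382  22  38 128] [554.0078125 404.859375 ]
[432 417 105   3 251] [480.12749004 418.20717131]
turn [-0.003 -0.008 -0.002] shift [0.282 0.936 0.584] n>= 2.8479283478497543
```

move_arm(motion=[0,0,0,0.07,0.234,0,0.65,0,0,0,0.07,0.234,0,0.65,0,0,0,0.07,0.234,0,0.65,0,0,0,0.07,0.238,0,0.65,0,0,0,0,0,0.15,0.65,0,0,0,0,0,0.15,0.65,0,0,0,0,0,0.15,0.65,0,0,0,0,0,0,0.65,0,0,0,0,0,0,0.65])

```text
time: 7.13
tool_pos: [0.4782, 0.1959, 0.1032]
ee_rot: [3.141, 0.004, 0.151]
wrist_force: [-0.0, 0.1, 0.9]
width: 0.0611
finger_force: 0.0
```

Run:
```python
from h import *
st(); im=snap('wrist','w5'); print(proj('w5',[[.4814,.1976,.068]])); to(.4814,.1976,.05,.153)
```

```text
7.13 [0.4782 0.1959 0.1032] [3.141 0.004 0.151] [-0.   0.1  0.9] w 0.0611 ff 0.0 j [0.28 0.06 1.6  0.   1.48 1.7 ]
[[284.70441066 231.01921616]]
turn [ 0.     0.002 -0.003] shift [ 0.025 -0.01   0.547] n>= 1.3685156646912067
```

View pics/w5.png

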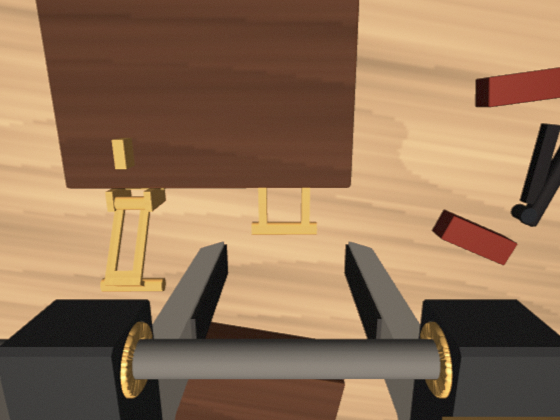

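The hasp is fully back at (130,270), and the pull is between the fingers at (284,228). I'll grip it and swing the lid.

move_arm(motion=[0,0,0,0.04,0,0.13,0.65,0,0,0,0,0,0.13,0.65,0,0,0,0,0,0.13,0.65,0,0,0,0,0,0.13,0.65,0,0,0,0,0,0,0.3,0,0,0,0,0,0,0.3,0,0,0,0,0,0,0.3,0,0,0,0,0,0,0.3,0,0,0,0,0,0,0.3])

```text
time: 7.93
tool_pos: [0.4844, 0.198, 0.0549]
ee_rot: [-3.139, -0.003, 0.151]
wrist_force: [-0.6, 3.2, 1.5]
width: 0.039
finger_force: 30.0
```

move_arm(motion=[0,0,0,0.008,0,-0.153,0.3,0,0,0,0.024,0,-0.151,0.3,0,0,0,0.039,0,-0.148,0.3,0,0,0,0.055,0,-0.143,0.3])

```text
time: 8.27
tool_pos: [0.4962, 0.1998, 0.114]
ee_rot: [-3.139, -0.001, 0.151]
wrist_force: [2.5, 3.6, -3.7]
width: 0.0392
finger_force: 30.0
```

move_arm(motion=[0,0,0,0.069,0,-0.136,0.3,0,0,0,0.083,0,-0.128,0.3,0,0,0,0.096,0,-0.119,0.3,0,0,0,0.108,0,-0.108,0.3,0,0,0,0.119,0,-0.096,0.3,0,0,0,0.128,0,-0.083,0.3,0,0,0,0.136,0,-0.069,0.3,0,0,0,0.143,0,-0.055,0.3,0,0,0,0.148,0,-0.039,0.3,0,0,0,0.151,0,-0.024,0.3,0,0,0,0.153,0,-0.008,0.3,0,0,0,0.153,0,0.008,0.3])

```text
time: 9.27
tool_pos: [0.6433, 0.2225, 0.2009]
ee_rot: [-3.139, -0.002, 0.152]
wrist_force: [-1.8, 3.0, 2.1]
width: 0.0387
finger_force: 30.0
```

move_arm(motion=[0,0,0,0.151,0,0.024,0.3,0,0,0,0,0,0,0.3,0,0,0,0,0,0,0.3])

```text
time: 9.52
tool_pos: [0.6593, 0.2249, 0.1982]
ee_rot: [-3.139, -0.004, 0.152]
wrist_force: [0.8, 4.6, 4.6]
width: 0.0389
finger_force: 30.0
```

move_arm(motion=[0,0,0,0,0,0,0.8,0,0,0,0,0,0,0.8,0,0,0,0,0,0,0.8,0,0,0,0,0,-0.2,0.8,0,0,0,0,0,-0.2,0.8,0,0,0,0,0,-0.2,0.8,0,0,0,0,0,-0.2,0.8])

```text
time: 10.1
tool_pos: [0.6573, 0.2221, 0.2763]
ee_rot: [3.14, 0.002, 0.149]
wrist_force: [-0.8, 0.3, 0.1]
width: 0.0748
finger_force: 0.0
```

move_arm(motion=[0,0,0,-0.066,0.334,0,0.8,0,0,0,-0.066,0.334,0,0.8,0,0,0,-0.066,0.334,0,0.8,0,0,0,-0.066,0.334,0,0.8,0,0,0,-0.066,0.334,0,0.8,0,0,0,-0.066,0.334,0,0.8,0,0,0,-0.066,0.334,0,0.8,0,0,0,-0.066,0.334,0,0.8,0,0,0,-0.066,0.334,0,0.8,0,0,0,-0.066,0.334,0,0.8,0,0,0,-0.066,0.334,0,0.8,0,0,0,-0.066,0.334,0,0.8])

```text
time: 11.1
tool_pos: [0.6385, -0.1871, 0.2757]
ee_rot: [3.141, 0.002, 0.149]
wrist_force: [0.6, -0.2, -0.5]
width: 0.0757
finger_force: 0.0
```

move_arm(motion=[0,0,0,-0.066,0.334,0.2,0.8,0,0,0,-0.066,0.334,0.2,0.8,0,0,0,0,0,0.3,0.8,0,0,0,0,0,0.3,0.8,0,0,0,0,0,0.3,0.8,0,0,0,0,0,0,0.8,0,0,0,0,0,0,0.8])

```text
time: 11.68
tool_pos: [0.6346, -0.2527, 0.1434]
ee_rot: [-3.138, 0.006, 0.15]
wrist_force: [0.1, 0.2, 0.6]
width: 0.0749
finger_force: 0.0
```

Run:
```python
from h import *
st(); im=snap('wrist','w6'); hsv=cv2.cvtColor(im,cv2.COLOR_RGB2HSV)
m=cv2.inRange(hsv,(20,50,150),(40,255,255)); n,l,s,c=cv2.connectedComponentsWithStats(m)
for i in range(1,n):
    if s[i,4]>200: print(s[i],c[i])
to(.6384,-.2514,.036,.17); snap('top','top1')
```

```text
11.68 [ 0.6346 -0.2527  0.1434] [-3.138  0.006  0.15 ] [0.1 0.2 0.6] w 0.0749 ff 0.0 j [-0.46  0.41  1.1  -0.    1.64  0.96]
[ 246  187   76   40 2821] [283.88124778 206.47040057]
turn [ 0.     0.001 -0.025] shift [ 0.023 -0.014  1.106] n>= 2.766659778824926
```

View pics/w6.png

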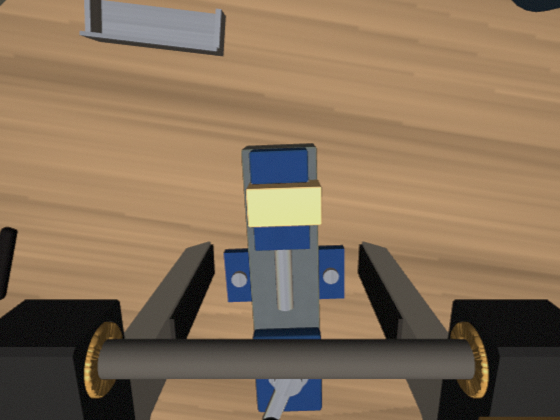

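The block is centred at (284,206) between the fingers, so I'll descend and grip it by its ends.

move_arm(motion=[0,0,-0.025,0.03,-0.015,0.21,0.8,0,0,0,0,0,0.21,0.8,0,0,0,0,0,0.21,0.8,0,0,0,0,0,0.21,0.8,0,0,0,0,0,0.21,0.8,0,0,0,0,0,0,0.8,0,0,0,0,0,0,0.4,0,0,0,0,0,0,0.4,0,0,0,0,0,0,0.4,0,0,0,0,0,0,0.4,0,0,0,0,0,0,0.4])

```text
time: 12.7
tool_pos: [0.6413, -0.2518, 0.0448]
ee_rot: [3.138, -0.005, 0.17]
wrist_force: [0.1, -0.5, 6.8]
width: 0.0563
finger_force: 30.0
```

move_arm(motion=[0,0,0,0,0,-0.08,0.4,0,0,0,0,0,-0.08,0.4,0,0,0,0,0,-0.08,0.4,0,0,0,0,0,-0.15,0.4,0,0,0,0,0,-0.2,0.4,0,0,0,0,0,-0.2,0.4,0,0,0,0,0,-0.2,0.4,0,0,0,0,0,-0.2,0.4])

```text
time: 13.37
tool_pos: [0.6382, -0.2512, 0.1618]
ee_rot: [-3.141, 0.002, 0.17]
wrist_force: [0.7, 0.6, -0.6]
width: 0.0559
finger_force: 30.0
```

Run:
```python
from h import *
st(); to(.5595,.2552,.16,.153)
```

```text
13.37 [ 0.6382 -0.2512  0.1618] [-3.141e+00  2.000e-03  1.700e-01] [ 0.7  0.6 -0.6] w 0.0559 ff 30.0 j [-0.46  0.41  1.07 -0.    1.67  0.94]
turn [-0.     0.003  0.021] shift [-0.007 -5.124  0.018] n>= 12.811018112574581
```

move_arm(motion=[0,0,0.021,0,-0.34,0,0.4,0,0,0,0,-0.34,0,0.4,0,0,0,0,-0.34,0,0.4,0,0,0,0,-0.34,0,0.4,0,0,0,0,-0.34,0,0.4,0,0,0,0,-0.34,0,0.4,0,0,0,0,-0.34,0,0.4,0,0,0,0,-0.34,0,0.4,0,0,0,0,-0.34,0,0.4,0,0,0,0,-0.34,0,0.4,0,0,0,0,-0.34,0,0.4,0,0,0,0,-0.34,0,0.4])

```text
time: 14.37
tool_pos: [0.5752, 0.1529, 0.161]
ee_rot: [3.14, 0.001, 0.153]
wrist_force: [0.5, -0.2, -1.2]
width: 0.0556
finger_force: 30.0
```

move_arm(motion=[0,0,0,0,-0.34,0,0.4,0,0,0,0,-0.34,0,0.4,0,0,0,0,-0.34,0,0.4,0,0,0,0,0,0,0.4,0,0,0,0,0,0,0.4])

```text
time: 14.78
tool_pos: [0.5598, 0.2538, 0.1606]
ee_rot: [3.14, 0.001, 0.157]
wrist_force: [-0.0, 0.1, -0.8]
width: 0.0557
finger_force: 30.0
```

Run:
```python
from h import *
st(); to(.5595,.2552,.023,.153); snap('top','top2'); snap('wrist','w7')
```

```text
14.78 [0.5598 0.2538 0.1606] [3.14e+00 1.00e-03 1.57e-01] [-0.   0.1 -0.8] w 0.0557 ff 30.0 j [ 0.33  0.24  1.28 -0.    1.62  1.75]
turn [0.002 0.002 0.005] shift [-1.000e-03 -1.500e-02  1.376e+00] n>= 3.439601312025862
```

View pics/w7.png

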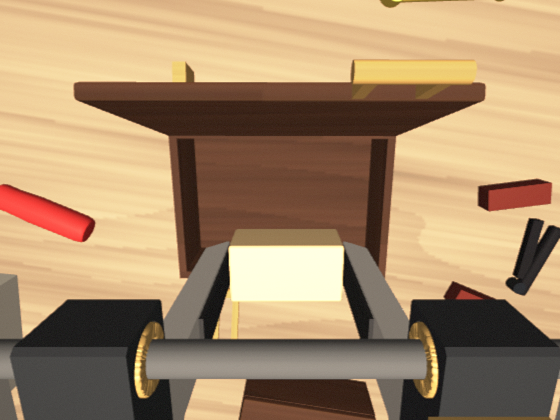

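move_arm(motion=[0,0,0,-0.1,-0.015,0.1,0.4,0,0,0,-0.1,0,0.1,0.4,0,0,0,0,0,0.2,0.4,0,0,0,0,0,0.2,0.4,0,0,0,0,0,0.2,0.4,0,0,0,0,0,0.2,0.4,0,0,0,0,0,0.2,0.4,0,0,0,0,0,0.1,0.4,0,0,0,0,0,0,0.4,0,0,0,0,0,0,0.4])

```text
time: 15.72
tool_pos: [0.541, 0.2501, 0.0303]
ee_rot: [3.141, 0.001, 0.152]
wrist_force: [-0.2, -0.9, 0.3]
width: 0.0557
finger_force: 30.0
```

Run:
```python
from h import *
st()
```

```text
15.72 [0.541  0.2501 0.0303] [3.141e+00 1.000e-03 1.520e-01] [-0.2 -0.9  0.3] w 0.0557 ff 30.0 j [ 0.34  0.28  1.5  -0.    1.36  1.76]
```

move_arm(motion=[0,0,0,0,0,0.04,0.4,0,0,0,0,0,0.04,0.4,0,0,0,0,0,0,0.4,0,0,0,0,0,0,0.72,0,0,0,0,0,0,0.72,0,0,0,0,0,0,0.72,0,0,0,0,0,-0.1,0.72,0,0,0,0,0,-0.2,0.72,0,0,0,0,0,-0.3,0.72,0,0,0,0,0,-0.3,0.72,0,0,0,0,0,-0.3,0.72,0,0,0,0,0,-0.3,0.72])

```text
time: 16.72
tool_pos: [0.5407, 0.2513, 0.1748]
ee_rot: [-3.141, -0.001, 0.154]
wrist_force: [0.3, -0.1, -0.1]
width: 0.0676
finger_force: 0.0
```

move_arm(motion=[0,0,0,0,0,-0.3,0.72,0,0,0,0,0,-0.3,0.72,0,0,0,0,0,-0.3,0.72,0,0,0,0,0,-0.2,0.72,0,0,0,0,0,0,0.65,0,0,0,0,0,0,0.65])

```text
time: 17.22
tool_pos: [0.5413, 0.2515, 0.2842]
ee_rot: [-3.141, -0.004, 0.154]
wrist_force: [0.3, -0.1, 0.4]
width: 0.0619
finger_force: 0.0
```

Run:
```python
from h import *
st(); im=snap('wrist','w8'); hsv=cv2.cvtColor(im,cv2.COLOR_RGB2HSV)
m=cv2.inRange(hsv,(20,40,150),(40,140,255)); n,l,s,c=cv2.connectedComponentsWithStats(m)
for i in range(1,n):
    if s[i,4]>200: print(s[i],c[i],ray('w8',[c[i]],.034))
print(proj('w8',[[.541,.2501,.034]]))
to(.6593,.2249,.28,.152)
```

```text
17.22 [0.5413 0.2515 0.2842] [-3.141 -0.004  0.154] [ 0.3 -0.1  0.4] w 0.0619 ff 0.0 j [ 0.34  0.19  1.1  -0.    1.85  1.76]
[358   0  82  14 763] [395.81258191   5.54521625] [[0.73542085 0.16517358 0.034     ]]
[325  55  61   8 410] [354.84878049  57.90243902] [[0.67870104 0.19722269 0.034     ]]
[233 220  23  47 420] [243.89285714 244.38333333] [[0.44689208 0.28929481 0.034     ]]
[[286.99253772 174.75200004]]
turn [0.    0.    0.002] shift [1.133 0.44  0.018] n>= 3.03979452881371
```

View pics/w8.png

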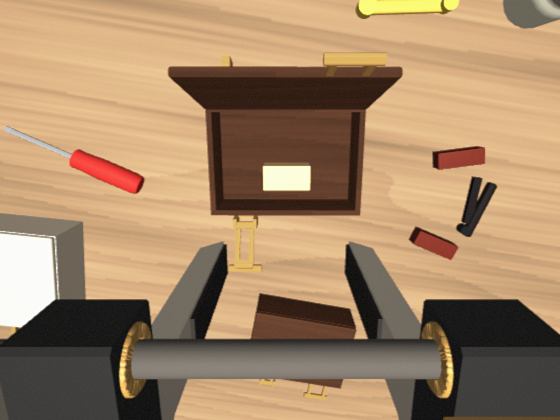

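The block lies flat inside the box at (287,178). Next I'll grip the pull at (355,59) and shut the lid.

move_arm(motion=[0,0,0,0.227,0.088,0,0.65,0,0,0,0.227,0.088,0,0.65,0,0,0,0.227,0.088,0,0.65,0,0,0,0.227,0.088,0,0.65,0,0,0,0.227,0.088,0,0.65,0,0,0,0,0,0.2,0.65,0,0,0,0,0,0.2,0.65,0,0,0,0,0,0.2,0.65,0,0,0,0,0,0.15,0.65,0,0,0,0,0,0.1,0.65,0,0,0,0,0,0,0.65,0,0,0,0,0,0,0.65])

```text
time: 18.27
tool_pos: [0.6589, 0.225, 0.1952]
ee_rot: [3.141, 0.004, 0.154]
wrist_force: [0.5, 0.5, 0.4]
width: 0.0612
finger_force: 0.0
```

move_arm(motion=[0,0,0,0,0,0,0.3,0,0,0,0,0,0,0.3,0,0,0,0,0,0,0.3,0,0,0,0,0,0,0.3,0,0,0,0,0,0,0.3])

```text
time: 18.68
tool_pos: [0.6603, 0.2252, 0.1987]
ee_rot: [3.142, -0.002, 0.154]
wrist_force: [0.4, 0.1, 2.4]
width: 0.039
finger_force: 30.0
```

move_arm(motion=[0,0,0,-0.151,0,-0.024,0.3,0,0,0,-0.153,0,-0.008,0.3,0,0,0,-0.153,0,0.008,0.3,0,0,0,-0.151,0,0.024,0.3,0,0,0,-0.148,0,0.039,0.3,0,0,0,-0.143,0,0.055,0.3,0,0,0,-0.136,0,0.069,0.3,0,0,0,-0.128,0,0.083,0.3,0,0,0,-0.119,0,0.096,0.3,0,0,0,-0.108,0,0.108,0.3,0,0,0,-0.096,0,0.119,0.3,0,0,0,-0.083,0,0.128,0.3])

```text
time: 19.68
tool_pos: [0.505, 0.2012, 0.1285]
ee_rot: [-3.141, -0.003, 0.154]
wrist_force: [0.6, 0.0, 0.8]
width: 0.0389
finger_force: 30.0
```

move_arm(motion=[0,0,0,-0.069,0,0.136,0.3,0,0,0,-0.055,0,0.143,0.3,0,0,0,-0.039,0,0.148,0.3,0,0,0,-0.024,0,0.151,0.3,0,0,0,-0.008,0,0.153,0.3,0,0,0,0,0,0.02,0.3,0,0,0,0,0,0,0.3])

```text
time: 20.27
tool_pos: [0.4857, 0.1983, 0.0529]
ee_rot: [3.142, -0.001, 0.154]
wrist_force: [-0.4, 1.4, -0.5]
width: 0.0389
finger_force: 30.0
```

move_arm(motion=[0,0,0,0,0,0.02,0.3,0,0,0,0,0,0.02,0.3,0,0,0,0,0,0,0.3])

```text
time: 20.52
tool_pos: [0.4858, 0.1983, 0.0524]
ee_rot: [3.141, -0.002, 0.154]
wrist_force: [-5.7, -1.8, 15.2]
width: 0.0388
finger_force: 30.0
```

move_arm(motion=[0,0,0,0,0,-0.04,0.65,0,0,0,0,0,0,0.65,0,0,0,0,0,0,0.65,0,0,0,0,0,-0.25,0.65,0,0,0,0,0,-0.25,0.65,0,0,0,0,0,-0.25,0.65,0,0,0,0,0,-0.25,0.65,0,0,0,-0.11,-0.3,0,0.65,0,0,0,-0.11,-0.3,0,0.65,0,0,0,-0.11,-0.3,0,0.65,0,0,0,0,0,0,0.65,0,0,0,0,0,0,0.65])

```text
time: 21.52
tool_pos: [0.4381, 0.283, 0.1516]
ee_rot: [3.141, 0.001, 0.157]
wrist_force: [-0.1, 0.2, 0.4]
width: 0.0611
finger_force: 0.0
```

Run:
```python
from h import *
st(); snap('wrist','w9'); to(.4385,.2828,.0716,.152)
```

```text
21.52 [0.4381 0.283  0.1516] [3.141e+00 1.000e-03 1.570e-01] [-0.1  0.2  0.4] w 0.0611 ff 0.0 j [ 0.46  0.04  1.53 -0.    1.58  1.88]
turn [0.001 0.001 0.004] shift [-0.001 -0.008  0.801] n>= 2.0013707511363052
```

View pics/w9.png

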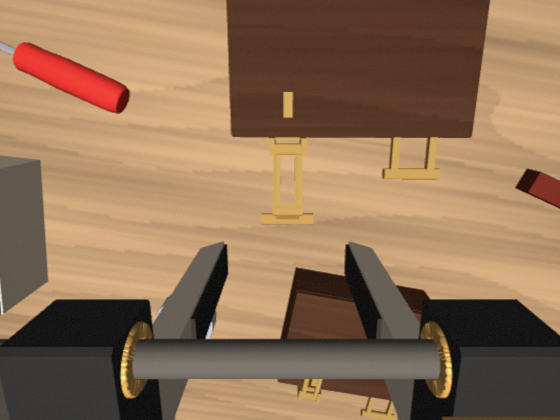

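The lid is shut and the hasp bar sits at (288,218), between the fingers. I'll swing it back over.

move_arm(motion=[0,0,0,0,0,0.2,0.6,0,0,0,0,0,0.2,0.6,0,0,0,0,0,0.2,0.6,0,0,0,0,0,0.2,0.6,0,0,0,0,0,0,0.6,0,0,0,0,0,0,0.2,0,0,0,0,0,0,0.2,0,0,0,0,0,0,0.2,0,0,0,0,0,0,0.2,0,0,0,0,0,0,0.2])

```text
time: 22.4
tool_pos: [0.4403, 0.2824, 0.0739]
ee_rot: [-3.141, -0.003, 0.154]
wrist_force: [1.2, 0.4, 0.8]
width: 0.035
finger_force: 30.0
```

move_arm(motion=[0,0,0,0.017,0,-0.057,0.2,0,0,0,0.041,0,-0.084,0.2,0,0,0,0.067,0,-0.087,0.2,0,0,0,0.085,0,-0.07,0.2,0,0,0,0.098,0,-0.05,0.2,0,0,0,0.108,0,-0.025,0.2,0,0,0,0.11,0,-0.001,0.2,0,0,0,0.108,0,0.024,0.2,0,0,0,0.099,0,0.047,0.2,0,0,0,0.086,0,0.069,0.2,0,0,0,0.069,0,0.086,0.2,0,0,0,0.047,0,0.098,0.2])

```text
time: 23.4
tool_pos: [0.5341, 0.2968, 0.0779]
ee_rot: [-3.141, -0.005, 0.153]
wrist_force: [1.1, -0.5, 3.6]
width: 0.0352
finger_force: 30.0
```

move_arm(motion=[0,0,0,0,0,0,0.2,0,0,0,0,0,0.02,0.2,0,0,0,0,0,0,0.2])

```text
time: 23.65
tool_pos: [0.5346, 0.2969, 0.0755]
ee_rot: [-3.141, -0.007, 0.153]
wrist_force: [6.2, 0.3, 3.1]
width: 0.0353
finger_force: 30.0
```

move_arm(motion=[0,0,0,-0.02,0,0.03,0.2,0,0,0,0,0,0.02,0.2,0,0,0,0,0,0,0.2])

```text
time: 23.9
tool_pos: [0.5348, 0.297, 0.0745]
ee_rot: [-3.14, -0.014, 0.154]
wrist_force: [5.4, -1.9, 11.1]
width: 0.0355
finger_force: 30.0
```

move_arm(motion=[0,0,0,0,0,-0.03,0.6,0,0,0,0,0,0,0.6,0,0,0,0,0,0,0.6,0,0,0,0,0,-0.3,0.6,0,0,0,0,0,-0.3,0.6,0,0,0,0,0,-0.3,0.6,0,0,0,0,0,-0.3,0.6,0,0,0,-0.11,0.34,0,0.6,0,0,0,-0.11,0.34,0,0.6,0,0,0,-0.11,0.34,0,0.6,0,0,0,-0.11,0.34,0,0.6,0,0,0,-0.11,0.34,0,0.6])

```text
time: 24.9
tool_pos: [0.4995, 0.1184, 0.1914]
ee_rot: [-3.141, 0.004, 0.155]
wrist_force: [0.2, -0.6, -0.2]
width: 0.0565
finger_force: 0.0
```

move_arm(motion=[0,0,0,-0.11,0.34,0,0.6,0,0,0,-0.11,0.34,0,0.6,0,0,0,-0.11,0.34,0,0.6,0,0,0,-0.11,0.34,0,0.6,0,0,0,-0.11,0.34,0,0.6,0,0,0,-0.11,0.34,0,0.6,0,0,0,-0.11,0.34,0,0.6,0,0,0,-0.11,0.34,0,0.6,0,0,0,-0.11,0.34,0,0.6,0,0,0,-0.11,0.34,0,0.6,0,0,0,-0.11,0.34,0,0.6,0,0,0,0,0,0,0.6])

```text
time: 25.9
tool_pos: [0.4366, -0.2732, 0.1909]
ee_rot: [-3.141, 0.004, 0.147]
wrist_force: [-0.7, 0.5, -0.6]
width: 0.0565
finger_force: 0.0
```

Run:
```python
from h import *
st(); snap('wrist','w10'); print(proj('w10',[[.4428,-.2692,.098],[.4871,-.2773,.062]])); to(.4428,-.2692,.066,.17); snap('top','top3');snap('side','side3')
a=cv2.resize(cv2.imread('pics/top3.png')[150:270,180:460],None,fx=2,fy=2,interpolation=2)
b=cv2.resize(cv2.imread('pics/side3.png')[120:300,180:380],None,fx=1.6,fy=1.6)
w=cv2.imread('pics/w10.png')[:340]
M=np.zeros((600,800,3),np.uint8); M[:240,:560]=a; M[250:250+288,:320]=b; w2=cv2.resize(w,(470,285));M[250:535,325:795]=w2
cv2.imwrite('pics/m10.png',M)
```

```text
25.9 [ 0.4366 -0.2732  0.1909] [-3.141  0.004  0.147] [-0.7  0.5 -0.6] w 0.0565 ff 0.0 j [-0.67  0.02  1.47 -0.    1.65  0.76]
[[286.20564054 203.05509941]
 [303.90129903 142.26945633]]
turn [-0.004  0.004 -0.027] shift [ 0.056 -0.002  1.251] n>= 3.1295471720514234
```

View pics/m10.png

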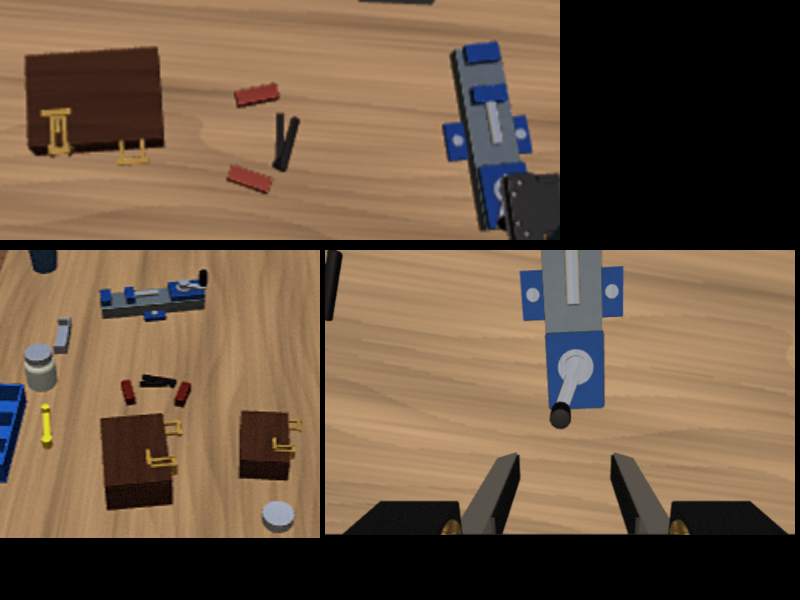

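The composite shows the lid shut and the hasp flat again at (57,125). The vise is empty, and the knob shows at about (280,200) in the wrist picture. I'll grip the knob now.

move_arm(motion=[0,0,-0.027,0.08,-0.03,0.2,0.5,0,0,0,0,0,0.25,0.5,0,0,0,0,0,0.25,0.5,0,0,0,0,0,0.25,0.5,0,0,0,0,0,0.15,0.5,0,0,0,0,0,0.1,0.5,0,0,0,0,0,0,0.1,0,0,0,0,0,0,0.1,0,0,0,0,0,0,0.1,0,0,0,0,0,0,0.1,0,0,0,0,0,0,0.1,0,0,0,0,0,0,0.1])

```text
time: 27.05
tool_pos: [0.4474, -0.2656, 0.0752]
ee_rot: [3.138, -0.003, 0.175]
wrist_force: [0.4, -2.5, 2.0]
width: 0.0194
finger_force: 30.0
```

Run:
```python
from h import *
st()
print(ray('w10',[(298,139.6)],.062),ray('w10',[(280,200)],.098))
im=cv2.imread('pics/w10.png'); hsv=cv2.cvtColor(im,cv2.COLOR_BGR2HSV)
m=cv2.inRange(hsv,(105,120,50),(130,255,255)); m[:90]=0;m[:,:240]=0;m[:,345:]=0;m[200:]=0
print(cv2.boundingRect(m)); x,y,w,h=cv2.boundingRect(m); print(ray('w10',[(x,y),(x+w,y)],.046))
```

```text
27.05 [ 0.4474 -0.2656  0.0752] [ 3.138e+00 -3.000e-03  1.750e-01] [ 0.4 -2.5  2. ] w 0.0194 ff 30.0 j [-0.64  0.08  1.64 -0.    1.42  0.75]
[[ 0.48852843 -0.27212664  0.062     ]] [[ 0.44447624 -0.26416131  0.098     ]]
(263, 97, 69, 93)
[[ 0.51789462 -0.23803011  0.046     ]
 [ 0.52652944 -0.29559464  0.046     ]]
```

move_arm(motion=[0,0,0,-0.031,0.153,0,0.1,0,0,0,0.023,0.155,0,0.1,0,0,0,0.075,0.137,0,0.1,0,0,0,0.117,0.104,0,0.1,0,0,0,0.145,0.057,0,0.1,0,0,0,0.156,0.004,0,0.1,0,0,0,0.148,-0.05,0,0.1,0,0,0,0.122,-0.097,0,0.1,0,0,0,0.082,-0.133,0,0.1,0,0,0,0,0,0,0.1])

```text
time: 27.88
tool_pos: [0.536, -0.2813, 0.0752]
ee_rot: [3.141, -0.002, 0.177]
wrist_force: [0.8, 1.6, 5.5]
width: 0.0193
finger_force: 30.0
```

move_arm(motion=[0,0,0,0.031,-0.153,0,0.1,0,0,0,-0.023,-0.155,0,0.1,0,0,0,-0.075,-0.137,0,0.1,0,0,0,-0.117,-0.104,0,0.1,0,0,0,-0.145,-0.057,0,0.1,0,0,0,-0.156,-0.004,0,0.1,0,0,0,-0.148,0.05,0,0.1,0,0,0,-0.122,0.097,0,0.1,0,0,0,-0.082,0.133,0,0.1,0,0,0,0,0,0,0.1])

```text
time: 28.72
tool_pos: [0.4473, -0.2662, 0.0752]
ee_rot: [3.138, -0.004, 0.173]
wrist_force: [1.8, -3.1, 4.6]
width: 0.0193
finger_force: 30.0
```

move_arm(motion=[0,0,0,-0.031,0.153,0,0.1,0,0,0,0.023,0.155,0,0.1,0,0,0,0.075,0.137,0,0.1,0,0,0,0.117,0.104,0,0.1,0,0,0,0.145,0.057,0,0.1,0,0,0,0.156,0.004,0,0.1,0,0,0,0.148,-0.05,0,0.1,0,0,0,0.122,-0.097,0,0.1,0,0,0,0.082,-0.133,0,0.1,0,0,0,0,0,0,0.1])

```text
time: 29.55
tool_pos: [0.5361, -0.2807, 0.0752]
ee_rot: [3.141, -0.001, 0.177]
wrist_force: [1.1, 2.4, 8.0]
width: 0.0188
finger_force: 30.0
```

move_arm(motion=[0,0,0,0,0,0,0.5,0,0,0,0,0,0,0.5,0,0,0,0,0,0,0.5,0,0,0,0,0,-0.2,0.5,0,0,0,0,0,-0.3,0.5,0,0,0,0,0,-0.3,0.5,0,0,0,0,0,-0.3,0.5,0,0,0,0,0,0,0.5,0,0,0,0,0,0,0.5])

```text
time: 30.3
tool_pos: [0.535, -0.2828, 0.1852]
ee_rot: [3.139, -0.002, 0.175]
wrist_force: [0.6, 0.8, -0.2]
width: 0.0475
finger_force: 0.0
```

```bash
cat >> h.py <<'E'
def cont(im,lo,hi,lo2=None,hi2=None,amin=100,roi=None):
    hsv=cv2.cvtColor(im,cv2.COLOR_RGB2HSV); m=cv2.inRange(hsv,lo,hi)
    if lo2 is not None: m|=cv2.inRange(hsv,lo2,hi2)
    if roi is not None:
        k=np.zeros_like(m);a,b,c,d=roi;k[b:d,a:c]=m[b:d,a:c];m=k
    return [c for c in cv2.findContours(m,0,2)[0] if cv2.contourArea(c)>amin]
RED=((0,120,30),(7,255,190),(173,120,30),(180,255,190)); BLUE=((105,120,50),(130,255,255))
E
python3 - <<'E'
from h import *
st(); im=snap('wrist','w11')
for c in cont(im,*BLUE): print('blue',cv2.boundingRect(c))
im=snap('top','top4')
for c in cont(im,*RED,amin=60,roi=(270,170,345,270)): r=cv2.minAreaRect(c); print(r,ray('top4',cv2.boxPoints(r),.016).mean(0))
E
```

```text
30.3 [ 0.535  -0.2828  0.1852] [ 3.139e+00 -2.000e-03  1.750e-01] [ 0.6  0.8 -0.2] w 0.0475 ff 0.0 j [-0.58  0.21  1.27 -0.    1.66  0.82]
blue (237, 207, 65, 82)
blue (211, 134, 26, 52)
blue (302, 133, 24, 51)
blue (241, 119, 51, 27)
blue (236, 13, 55, 35)
((304.4723205566406, 239.07847595214844), (21.245018005371094, 8.043152809143066), 19.440034866333008) [0.47755796 0.04776997 0.016     ]
((308.1075134277344, 197.07359313964844), (7.801548004150391, 20.578886032104492), 79.3803482055664) [0.59011857 0.04605866 0.016     ]
```

Run:
```python
from h import *
im=cv2.imread('pics/w11.png')[:,:,::-1]
P=ray('w11',[(236,48),(291,48),(241,119),(292,119),(236,13),(291,13)],.048); print(P.round(4)); print(np.linalg.norm((P[0]+P[1]-P[2]-P[3])/2))
f=(P[0]+P[1])/2;g=(P[2]+P[3])/2;print(f,g,(f+g)/2, np.arctan2((f-g)[1],(f-g)[0]))
to(.4776,.048,.15,0)
for f,k in(('top4',.016),('w8',.012)):
  im=cv2.imread(f'pics/{f}.png')[:,:,::-1].copy()
  for c in cont(im,*RED,amin=60):
    b=cv2.boxPoints(cv2.minAreaRect(c)); Q=ray(f,b,k)[:,:2]
    if abs(Q.mean(0)[1]-.05)<.05 and .4<Q.mean(0)[0]<.7:
      e=[Q[1]-Q[0],Q[2]-Q[1]]; e=max(e,key=np.linalg.norm); print(f,Q.mean(0),'long-axis yaw',np.degrees(np.arctan2(-e[0],e[1])))
```

```text
[[ 0.6471 -0.2219  0.048 ]
 [ 0.6546 -0.2647  0.048 ]
 [ 0.5936 -0.2336  0.048 ]
 [ 0.601  -0.2752  0.048 ]
 [ 0.672  -0.2184  0.048 ]
 [ 0.6794 -0.2603  0.048 ]]
0.05468006687911811
[ 0.65086445 -0.24330692  0.048     ] [ 0.5973215  -0.25440029  0.048     ] [ 0.62409297 -0.2488536   0.048     ] 0.20429578632375953
turn [-0.003  0.004  0.222] shift [-0.559 -3.298  0.314] n>= 8.399111522128873
top4 [0.47755796 0.04776997] long-axis yaw 165.1583771386315
top4 [0.59011857 0.04605866] long-axis yaw -164.24207252614283
w8 [0.47699665 0.04762522] long-axis yaw 165.1280074025758
w8 [0.59005745 0.04541578] long-axis yaw -164.00621751190596
```

move_arm(motion=[0,0,-0.132,0,0,0,0.8,0,0,0,0.159,-0.334,0,0.8,0,0,0,0.159,-0.334,0,0.8,0,0,0,0.159,-0.334,0,0.8,0,0,0,0.159,-0.334,0,0.8,0,0,0,0.159,-0.334,0,0.8,0,0,0,0.159,-0.334,0,0.8,0,0,0,0.159,-0.334,0,0.8,0,0,0,0.159,-0.334,0,0.8,0,0,0,0.159,-0.334,0,0.8,0,0,0,0,0,0.3,0.8,0,0,0,0,0,0.3,0.8])

```text
time: 31.4
tool_pos: [0.5896, 0.0488, 0.1223]
ee_rot: [3.141, -0.001, 0.283]
wrist_force: [0.4, -0.5, -0.9]
width: 0.075
finger_force: 0.0
```

move_arm(motion=[0,0,0,0,0,0,0.8,0,0,0,0,0,0,0.8])

```text
time: 31.57
tool_pos: [0.5864, 0.0463, 0.1191]
ee_rot: [-3.139, 0.009, 0.279]
wrist_force: [0.8, 0.6, -0.1]
width: 0.0751
finger_force: 0.0
```

Run:
```python
from h import *
st(); im=snap('wrist','w12')
for c in cont(im,*RED,amin=200):
    r=cv2.minAreaRect(c); b=cv2.boxPoints(r); Q=ray('w12',b,.018)[:,:2]; e=max([Q[1]-Q[0],Q[2]-Q[1]],key=np.linalg.norm); print(r,Q.mean(0),np.linalg.norm(e),np.degrees(np.arctan(-e[0]/e[1])))
```

```text
31.57 [0.5864 0.0463 0.1191] [-3.139  0.009  0.279] [ 0.8  0.6 -0.1] w 0.0751 ff 0.0 j [-0.02  0.21  1.4  -0.    1.54  1.27]
((251.38641357421875, 317.6979675292969), (65.71125030517578, 30.109516143798828), 27.12130355834961) [0.48333864 0.04719673] 0.05743597446544399 -14.126192131363752
((288.5, 199.0), (28.0, 71.0), 90.0) [0.59447912 0.0458627 ] 0.055681260472090405 15.945619482137392
```

View pics/w12.png

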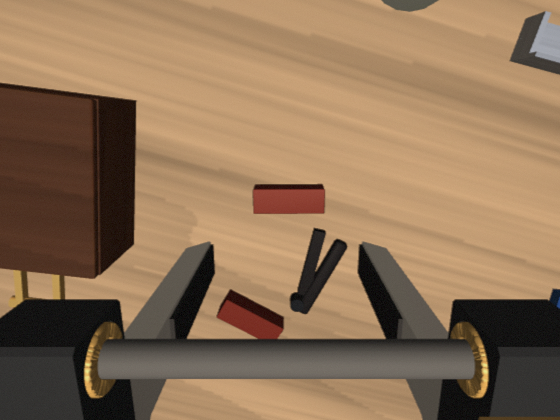

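Blank B at (288,199) is aligned and centred between the fingers, and the capo at (320,250) is clear. Picking it up.

move_arm(motion=[0,0,0,0.055,0,0.2,0.8,0,0,0,0,0,0.25,0.8,0,0,0,0,0,0.25,0.8,0,0,0,0,0,0.2,0.8,0,0,0,0,0,0.12,0.8,0,0,0,0,0,0.07,0.8,0,0,0,0,0,0,0.8,0,0,0,0,0,0,0.4,0,0,0,0,0,0,0.4,0,0,0,0,0,0,0.4,0,0,0,0,0,0,0.4,0,0,0,0,0,0,0.4])

```text
time: 32.62
tool_pos: [0.5959, 0.0476, 0.0162]
ee_rot: [3.14, -0.003, 0.279]
wrist_force: [0.6, -0.2, 4.5]
width: 0.0551
finger_force: 30.0
```

move_arm(motion=[0,0,0,0,0,-0.15,0.4,0,0,0,0,0,-0.25,0.4,0,0,0,0,0,-0.25,0.4,0,0,0,0,0,-0.25,0.4,0,0,0,0,0,-0.25,0.4,0,0,0,0,0,0,0.4])

```text
time: 33.12
tool_pos: [0.598, 0.0477, 0.1363]
ee_rot: [3.138, -0.011, 0.279]
wrist_force: [1.3, -0.1, 0.9]
width: 0.0552
finger_force: 30.0
```

Run:
```python
from h import *
st(); to(.6393,-.2489,.1,.17)
```

```text
33.12 [0.598  0.0477 0.1363] [ 3.138 -0.011  0.279] [ 1.3 -0.1  0.9] w 0.0552 ff 30.0 j [-0.01  0.21  1.37 -0.    1.55  1.28]
turn [ 0.004 -0.014  0.138] shift [-0.095  2.994  0.363] n>= 7.542472989061399
```

move_arm(motion=[0.004,-0.014,0.138,0,0,0,0.4,0,0,0,-0.01,0.333,0,0.4,0,0,0,-0.01,0.333,0,0.4,0,0,0,-0.01,0.333,0,0.4,0,0,0,-0.01,0.333,0,0.4,0,0,0,-0.01,0.333,0,0.4,0,0,0,-0.01,0.333,0,0.4,0,0,0,-0.01,0.333,0,0.4,0,0,0,-0.01,0.333,0,0.4,0,0,0,-0.01,0.333,0,0.4,0,0,0,0,0,0.2,0.4,0,0,0,0,0,0.2,0.4])

```text
time: 34.12
tool_pos: [0.6365, -0.2521, 0.0885]
ee_rot: [-3.141, 0.009, 0.167]
wrist_force: [-0.5, 0.3, -0.1]
width: 0.0551
finger_force: 30.0
```

move_arm(motion=[0,0,0,0,0,0,0.4,0,0,0,0,0,0,0.4])

```text
time: 34.28
tool_pos: [0.6345, -0.2485, 0.0859]
ee_rot: [-3.136, 0.016, 0.17]
wrist_force: [0.5, -0.1, -0.1]
width: 0.0554
finger_force: 30.0
```

Run:
```python
from h import *
st(); im=snap('wrist','w13'); to(.6393,-.2489,.046,.17)
for c in cont(im,*BLUE): print('blue',cv2.boundingRect(c),cv2.minAreaRect(c))
for c in cont(im,*RED,amin=300): print('red',cv2.boundingRect(c),cv2.minAreaRect(c))
cv2.imwrite('pics/w13c.png',cv2.resize(im[90:350,150:420,::-1],None,fx=2.2,fy=2.2))
```

```text
34.28 [ 0.6345 -0.2485  0.0859] [-3.136  0.016  0.17 ] [ 0.5 -0.1 -0.1] w 0.0554 ff 30.0 j [-0.45  0.44  1.18 -0.    1.54  0.95]
turn [-0.005  0.016  0.001] shift [0.036 0.008 0.42 ] n>= 1.0535743392346377
blue (320, 380, 10, 40) ((324.5, 399.5), (9.0, 39.0), 0.0)
blue (249, 380, 47, 40) ((272.0, 399.5), (39.0, 46.0), 90.0)
blue (254, 287, 66, 30) ((286.5, 301.5), (29.0, 65.0), 90.0)
blue (329, 280, 29, 55) ((343.0, 307.0), (28.0, 54.0), 0.0)
blue (218, 280, 30, 57) ((231.46768188476562, 307.91845703125), (55.80283737182617, 28.45612144470215), 86.8201675415039)
blue (248, 159, 73, 44) ((284.3102722167969, 180.34161376953125), (42.872127532958984, 72.16653442382812), 88.66777801513672)
red (231, 240, 110, 47) ((285.5, 263.0), (46.0, 109.0), 90.0)
```

View pics/w13c.png

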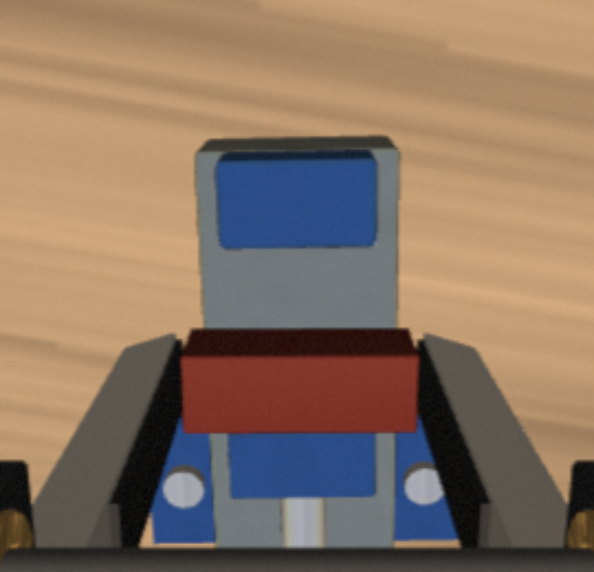

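Run:
```python
from h import *
B=ray('w13',[(286,251),(286,286)],.090); J=ray('w13',[(284.5,202.5)],.048); S=ray('w13',[(286.5,287)],.048)
X=lambda p:(.9856*p[:,0]+.1692*p[:,1]).round(4); L=lambda p:(-.1692*p[:,0]+.9856*p[:,1]).round(4)
print(B,X(B),L(B),'jawface',J,X(J),L(J)); o=robot.get_obs()['tool_pos'][None]; print('tcp',X(o),L(o))
```

```text
[[ 0.64042911 -0.24763704  0.09      ]
 [ 0.62071142 -0.25103567  0.09      ]] [0.5893 0.5693] [-0.3524 -0.3524] jawface [[ 0.65464726 -0.24414018  0.048     ]] [0.6039] [-0.3514]
tcp [0.5844] [-0.3527]
```

move_arm(motion=[-0.005,0.016,0,0.06,0.005,0,0.4,0,0,0,0.055,0.005,0.1,0.4,0,0,0,0,0,0.1,0.4,0,0,0,0,0,0.1,0.4,0,0,0,0,0,0.06,0.4,0,0,0,0,0,0.02,0.4,0,0,0,0,0,0,0.4,0,0,0,0,0,0,0.4])

```text
time: 35.0
tool_pos: [0.6474, -0.2481, 0.0502]
ee_rot: [3.141, -0.001, 0.17]
wrist_force: [0.2, 0.1, -0.6]
width: 0.0554
finger_force: 30.0
```

move_arm(motion=[0,0,0,0,0,0.03,0.4,0,0,0,0,0,0.02,0.4,0,0,0,0,0,0,0.4])

```text
time: 35.25
tool_pos: [0.648, -0.2484, 0.046]
ee_rot: [3.14, -0.002, 0.17]
wrist_force: [-0.3, -0.6, -0.6]
width: 0.0551
finger_force: 30.0
```

move_arm(motion=[0,0,0,0,0,0.02,0.4,0,0,0,0,0,0,0.4,0,0,0,0,0,0,0.75,0,0,0,0,0,0,0.75,0,0,0,0,0,0,0.75,0,0,0,0,0,-0.1,0.75,0,0,0,0,0,-0.2,0.75,0,0,0,0,0,-0.3,0.75,0,0,0,0,0,-0.3,0.75,0,0,0,0,0,0,0.75,0,0,0,0,0,0,0.75])

```text
time: 36.17
tool_pos: [0.6491, -0.249, 0.1378]
ee_rot: [3.136, -0.007, 0.17]
wrist_force: [0.6, -0.7, -0.3]
width: 0.0705
finger_force: 0.0
```

Run:
```python
from h import *
st(); im=snap('wrist','w14'); snap('top','top5')
X=lambda p:(.9856*p[:,0]+.1692*p[:,1]).round(4); L=lambda p:(-.1692*p[:,0]+.9856*p[:,1]).round(4)
for c in cont(im,*RED,amin=300): r=cv2.minAreaRect(c); P=ray('w14',cv2.boxPoints(r),.050); print('red',cv2.boundingRect(c),r,X(P),L(P))
for c in cont(im,*BLUE): x,y,w,h=cv2.boundingRect(c); P=ray('w14',[(x,y),(x+w,y),(x,y+h),(x+w,y+h)],.048); print('blue',(x,y,w,h),X(P),L(P))
im=cv2.imread('pics/top5.png')[:,:,::-1].copy()
for c in cont(im,*RED,amin=60,roi=(265,170,345,290)):
    r=cv2.minAreaRect(c);Q=ray('top5',cv2.boxPoints(r),.016)[:,:2];e=max([Q[1]-Q[0],Q[2]-Q[1]],key=np.linalg.norm);print(Q.mean(0),np.arctan(-e[0]/e[1]))
to(.477,.0477,.12,-.26)
```

```text
36.17 [ 0.6491 -0.249   0.1378] [ 3.136 -0.007  0.17 ] [ 0.6 -0.7 -0.3] w 0.0705 ff 0.0 j [-0.45  0.43  1.09 -0.    1.62  0.95]
red (248, 202, 73, 31) ((283.96112060546875, 217.13177490234375), (29.37310218811035, 72.36732482910156), 89.06080627441406) [0.6048 0.6057 0.5827 0.5818] [-0.326  -0.3797 -0.3806 -0.3257]
blue (288, 379, 30, 41) [0.4487 0.4487 0.4057 0.4057] [-0.3563 -0.382  -0.3564 -0.383 ]
blue (252, 379, 30, 41) [0.4488 0.4487 0.4058 0.4058] [-0.3255 -0.3512 -0.3245 -0.351 ]
blue (255, 274, 55, 26) [0.5466 0.5465 0.5239 0.5238] [-0.3301 -0.3735 -0.3296 -0.3739]
blue (223, 271, 27, 50) [0.5492 0.5492 0.5049 0.5048] [-0.305  -0.3263 -0.3031 -0.3251]
blue (318, 268, 25, 51) [0.5517 0.5516 0.5066 0.5065] [-0.3797 -0.3993 -0.3807 -0.4011]
blue (251, 171, 59, 35) [0.6284 0.6284 0.602  0.602 ] [-0.329  -0.3721 -0.3283 -0.3725]
[0.47748741 0.04778912] -0.25902726156251593
turn [ 0.001 -0.001  0.548] shift [-2.404 -2.421  0.13 ] n>= 8.534679186204137
```

move_arm(motion=[0,0,0.137,0,0,0,0.8,0,0,0.137,0,0,0,0.8,0,0,0.137,0,0,0,0.8,0,0,0.137,0,0,0,0.8,0,0,0,-0.24,-0.242,0,0.8,0,0,0,-0.24,-0.242,0,0.8,0,0,0,-0.24,-0.242,0,0.8,0,0,0,-0.24,-0.242,0,0.8,0,0,0,-0.24,-0.242,0,0.8,0,0,0,-0.24,-0.242,0,0.8,0,0,0,-0.24,-0.242,0,0.8,0,0,0,-0.24,-0.242,0,0.8])

```text
time: 37.27
tool_pos: [0.5093, -0.0103, 0.1308]
ee_rot: [3.14, 0.003, -0.261]
wrist_force: [0.7, 1.3, 0.1]
width: 0.0752
finger_force: 0.0
```

move_arm(motion=[0,0,0,-0.24,-0.242,0,0.8,0,0,0,-0.24,-0.242,0,0.8,0,0,0,0,0,0.13,0.8,0,0,0,0,0,0,0.8,0,0,0,0,0,0,0.8,0,0,0,0,0,0,0.8])

```text
time: 37.77
tool_pos: [0.4776, 0.0468, 0.1192]
ee_rot: [3.14, -0.0, -0.261]
wrist_force: [0.2, -0.4, 0.6]
width: 0.0756
finger_force: 0.0
```

Run:
```python
from h import *
st(); im=snap('wrist','w15')
for c in cont(im,*RED,amin=300):
    r=cv2.minAreaRect(c);Q=ray('w15',cv2.boxPoints(r),.018)[:,:2];e=max([Q[1]-Q[0],Q[2]-Q[1]],key=np.linalg.norm);print(cv2.boundingRect(c),r,Q.mean(0),np.arctan(-e[0]/e[1]))
to(.477,.0477,.012,-.26)
```

```text
37.77 [0.4776 0.0468 0.1192] [ 3.14  -0.    -0.261] [ 0.2 -0.4  0.6] w 0.0756 ff 0.0 j [-0.02 -0.04  1.67 -0.    1.51  1.81]
(249, 191, 71, 29) ((284.0, 205.0), (28.0, 70.0), 90.0) [0.48033171 0.04782022] -0.26175110748659824
turn [ 0.002 -0.001 -0.002] shift [-0.013 -0.008  1.077] n>= 2.693709213056421
```

move_arm(motion=[0,0,0,0,-0.01,0.2,0.8,0,0,0,0,0,0.25,0.8,0,0,0,0,0,0.25,0.8,0,0,0,0,0,0.2,0.8,0,0,0,0,0,0.12,0.8,0,0,0,0,0,0.06,0.8,0,0,0,0,0,0,0.8,0,0,0,0,0,0,0.4,0,0,0,0,0,0,0.4,0,0,0,0,0,0,0.4,0,0,0,0,0,0,0.4,0,0,0,0,0,0,0.4])

```text
time: 38.82
tool_pos: [0.4794, 0.0481, 0.0135]
ee_rot: [3.141, -0.005, -0.26]
wrist_force: [0.8, -0.2, 1.9]
width: 0.0553
finger_force: 30.0
```

move_arm(motion=[0,0,0,0,0,-0.15,0.4,0,0,0,0,0,-0.25,0.4,0,0,0,0,0,-0.25,0.4,0,0,0,0,0,-0.25,0.4,0,0,0,0,0,-0.25,0.4,0,0,0,0,0,-0.1,0.4,0,0,0,0,0,0,0.4])

```text
time: 39.4
tool_pos: [0.4801, 0.0484, 0.1404]
ee_rot: [-3.141, -0.008, -0.26]
wrist_force: [0.5, -0.0, -0.3]
width: 0.0557
finger_force: 30.0
```

Run:
```python
from h import *
st(); to(.6167,-.2520,.14,.17)
```

```text
39.4 [0.4801 0.0484 0.1404] [-3.141 -0.008 -0.26 ] [ 0.5 -0.  -0.3] w 0.0557 ff 30.0 j [-0.02 -0.05  1.64 -0.    1.54  1.81]
turn [ 0.001 -0.011 -0.548] shift [0.838 3.192 0.004] n>= 8.251181196969236
```

move_arm(motion=[0,0,-0.137,0,0,0,0.4,0,0,-0.137,0,0,0,0.4,0,0,-0.137,0,0,0,0.4,0,0,-0.137,0,0,0,0.4,0,0,0,0.084,0.319,0,0.4,0,0,0,0.084,0.319,0,0.4,0,0,0,0.084,0.319,0,0.4,0,0,0,0.084,0.319,0,0.4,0,0,0,0.084,0.319,0,0.4,0,0,0,0.084,0.319,0,0.4,0,0,0,0.084,0.319,0,0.4,0,0,0,0.084,0.319,0,0.4])

```text
time: 40.4
tool_pos: [0.5869, -0.1928, 0.1347]
ee_rot: [-3.141, 0.002, 0.17]
wrist_force: [1.4, 0.3, -0.1]
width: 0.0555
finger_force: 30.0
```

move_arm(motion=[0,0,0,0.084,0.319,0,0.4,0,0,0,0.084,0.319,0,0.4,0,0,0,0,0,0.15,0.4,0,0,0,0,0,0.15,0.4,0,0,0,0,0,0.15,0.4,0,0,0,0,0,0,0.4,0,0,0,0,0,0,0.4,0,0,0,0,0,0,0.4])

```text
time: 41.07
tool_pos: [0.6148, -0.2515, 0.0922]
ee_rot: [3.141, -0.001, 0.17]
wrist_force: [-0.4, -0.0, -0.3]
width: 0.0553
finger_force: 30.0
```

```bash
cat >> h.py <<'E'
X=lambda p:(.9856*p[:,0]+.1692*p[:,1]).round(4); L=lambda p:(-.1692*p[:,0]+.9856*p[:,1]).round(4)
E
python3 - <<'E'
from h import *
st(); im=snap('wrist','w16'); o=robot.get_obs()['tool_pos'][None]; print('tcp',X(o),L(o))
for c in cont(im,*RED,amin=200): r=cv2.boundingRect(c); print('red',r,cv2.minAreaRect(c)[2])
for c in cont(im,*BLUE): print('blue',cv2.boundingRect(c))
g=cv2.cvtColor(im,cv2.COLOR_RGB2HSV)[:,285]; print([(v,*g[v]) for v in range(190,300,3)])
E
```

```text
41.07 [ 0.6148 -0.2515  0.0922] [ 3.141e+00 -1.000e-03  1.700e-01] [-0.4 -0.  -0.3] w 0.0553 ff 30.0 j [-0.47  0.38  1.24 -0.    1.52  0.93]
tcp [0.5638] [-0.3523]
red (230, 235, 112, 48) 90.0
red (244, 168, 91, 36) 89.30130767822266
blue (250, 379, 30, 41)
blue (329, 283, 22, 28)
blue (255, 283, 65, 4)
blue (221, 283, 27, 30)
blue (249, 127, 72, 43)
[(190, np.uint8(4), np.uint8(161), np.uint8(141)), (193, np.uint8(4), np.uint8(158), np.uint8(142)), (196, np.uint8(4), np.uint8(160), np.uint8(140)), (199, np.uint8(5), np.uint8(166), np.uint8(138)), (202, np.uint8(3), np.uint8(168), np.uint8(126)), (205, np.uint8(98), np.uint8(25), np.uint8(124)), (208, np.uint8(96), np.uint8(21), np.uint8(123)), (211, np.uint8(100), np.uint8(19), np.uint8(122)), (214, np.uint8(94), np.uint8(17), np.uint8(122)), (217, np.uint8(101), np.uint8(22), np.uint8(126)), (220, np.uint8(96), np.uint8(21), np.uint8(124)), (223, np.uint8(97), np.uint8(19), np.uint8(122)), (226, np.uint8(99), np.uint8(21), np.uint8(124)), (229, np.uint8(101), np.uint8(22), np.uint8(125)), (232, np.uint8(100), np.uint8(18), np.uint8
[... 410 characters left out ...]
np.uint8(4), np.uint8(175), np.uint8(127)), (262, np.uint8(4), np.uint8(174), np.uint8(129)), (265, np.uint8(3), np.uint8(173), np.uint8(130)), (268, np.uint8(4), np.uint8(171), np.uint8(127)), (271, np.uint8(4), np.uint8(177), np.uint8(127)), (274, np.uint8(3), np.uint8(177), np.uint8(125)), (277, np.uint8(4), np.uint8(179), np.uint8(124)), (280, np.uint8(4), np.uint8(183), np.uint8(124)), (283, np.uint8(109), np.uint8(173), np.uint8(134)), (286, np.uint8(108), np.uint8(36), np.uint8(156)), (289, np.uint8(114), np.uint8(14), np.uint8(181)), (292, np.uint8(112), np.uint8(16), np.uint8(180)), (295, np.uint8(111), np.uint8(18), np.uint8(181)), (298, np.uint8(115), np.uint8(16), np.uint8(180))]
```

Run:
```python
from h import *
print(X(ray('w16',[(286,246),(286,282.5)],.0987)),X(ray('w16',[(286,203.8)],.050)),'sl jaw near edge',X(ray('w16',[(286,286)],.048)))
```

```text
[0.5727 0.5526] [0.5822] sl jaw near edge [0.5247]
```

move_arm(motion=[0,0,0,0.07,-0.01,0,0.4,0,0,0,0,0,0.15,0.4,0,0,0,0,0,0.15,0.4,0,0,0,0,0,0.1,0.4,0,0,0,0,0,0.04,0.4,0,0,0,0,0,0.02,0.4,0,0,0,0,0,0,0.4,0,0,0,0,0,0,0.4])

```text
time: 41.78
tool_pos: [0.6224, -0.2499, 0.0477]
ee_rot: [3.139, -0.003, 0.17]
wrist_force: [-0.4, -0.1, -0.2]
width: 0.0553
finger_force: 30.0
```

move_arm(motion=[0,0,0,0,0,0.03,0.4,0,0,0,0,0,0.02,0.4,0,0,0,0,0,0,0.4,0,0,0,0,0,0,0.72,0,0,0,0,0,0,0.72,0,0,0,0,0,0,0.72,0,0,0,0,0,0,0.72,0,0,0,0.1,0,0,0.72,0,0,0,0,0,0,0.72,0,0,0,0,0,0,0.72])

```text
time: 42.62
tool_pos: [0.6316, -0.2479, 0.0414]
ee_rot: [3.14, -0.001, 0.171]
wrist_force: [1.3, 0.3, 0.3]
width: 0.0676
finger_force: 0.0
```

Run:
```python
from h import *
st();o=robot.get_obs()['tool_pos'][None]; print('tcp',X(o),L(o))
```

```text
42.62 [ 0.6316 -0.2479  0.0414] [ 3.14e+00 -1.00e-03  1.71e-01] [1.3 0.3 0.3] w 0.0676 ff 0.0 j [-0.46  0.45  1.26 -0.    1.44  0.94]
tcp [0.5806] [-0.3512]
```

Now pinch both blanks together to centre and square them, then release, lift and look.

move_arm(motion=[0,0,0,0,0,0,0.5,0,0,0,0,0,0,0.5,0,0,0,0,0,0,0.5,0,0,0,0,0,0,0.5,0,0,0,0,0,0,0.75,0,0,0,0,0,0,0.75,0,0,0,0,0,0,0.75,0,0,0,0,0,-0.2,0.75,0,0,0,0,0,-0.3,0.75,0,0,0,0,0,-0.3,0.75,0,0,0,0,0,-0.3,0.75,0,0,0,0,0,0,0.75])

```text
time: 43.62
tool_pos: [0.6348, -0.2495, 0.1609]
ee_rot: [3.132, -0.013, 0.17]
wrist_force: [1.5, -0.5, 1.1]
width: 0.0704
finger_force: 0.0
```

Run:
```python
from h import *
st(); im=snap('wrist','w17')
for c in cont(im,*RED,amin=200): P=ray('w17',cv2.boxPoints(cv2.minAreaRect(c)),.050); print('red',cv2.boundingRect(c),cv2.minAreaRect(c),X(P),L(P))
for c in cont(im,*BLUE):
    x,y,w,h=cv2.boundingRect(c); P=ray('w17',[(x,y),(x+w,y),(x,y+h),(x+w,y+h)],.048);print('blue',(x,y,w,h),X(P),L(P))
to(.533,-.281,.15,.17)
```

```text
43.62 [ 0.6348 -0.2495  0.1609] [ 3.132 -0.013  0.17 ] [ 1.5 -0.5  1.1] w 0.0704 ff 0.0 j [-0.46  0.38  1.1  -0.    1.64  0.94]
red (248, 181, 69, 52) ((282.0, 206.5), (51.0, 68.0), 90.0) [0.6039 0.6038 0.5613 0.5614] [-0.3232 -0.3772 -0.378  -0.3222]
blue (256, 379, 62, 23) [0.4178 0.4174 0.3923 0.3919] [-0.3257 -0.3831 -0.3252 -0.3836]
blue (254, 325, 37, 14) [0.474  0.4739 0.4599 0.4597] [-0.3251 -0.3579 -0.3247 -0.3579]
blue (259, 248, 51, 24) [0.5466 0.5465 0.5249 0.5247] [-0.3308 -0.3735 -0.3304 -0.3739]
blue (227, 248, 26, 48) [0.5467 0.5466 0.5025 0.5024] [-0.304  -0.3258 -0.3023 -0.3248]
blue (318, 246, 23, 48) [0.5483 0.5482 0.5041 0.504 ] [-0.3802 -0.3994 -0.3812 -0.4011]
blue (255, 150, 54, 33) [0.6281 0.6281 0.6019 0.6018] [-0.3291 -0.3713 -0.3286 -0.3718]
turn [ 0.01  -0.013  0.   ] shift [-1.048  0.145  0.076] n>= 2.652268322860185
```

View pics/w17.png

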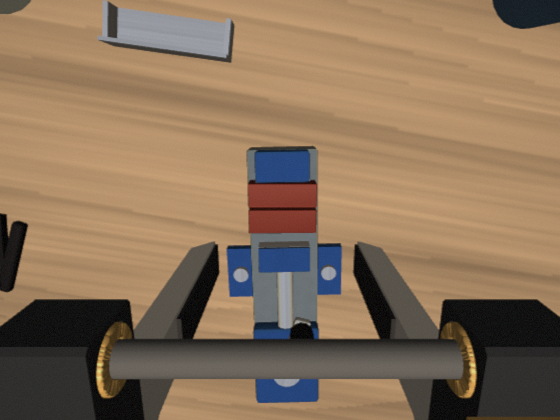

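move_arm(motion=[0.01,-0.013,0,0,0,0,0.5,0,0,0,-0.25,0.035,0,0.5,0,0,0,-0.25,0.035,0,0.5,0,0,0,-0.25,0.035,0,0.5,0,0,0,-0.28,0.035,0,0.5,0,0,0,0,0,0,0.5,0,0,0,0,0,0,0.5])

```text
time: 44.25
tool_pos: [0.5307, -0.279, 0.1504]
ee_rot: [-3.132, 0.012, 0.168]
wrist_force: [-0.3, 0.2, 0.3]
width: 0.0472
finger_force: 0.0
```

Run:
```python
from h import *
st(); to(.5350,-.2815,.073,.17)
im=snap('wrist','w18');print(proj('w18',[[.533,-.281,.098]]))
for c in cont(im,(0,0,0),(180,255,40),amin=80,roi=(240,100,340,290)): print(cv2.boundingRect(c))
```

```text
44.25 [ 0.5307 -0.279   0.1504] [-3.132  0.012  0.168] [-0.3  0.2  0.3] w 0.0472 ff 0.0 j [-0.58  0.22  1.32 -0.    1.61  0.82]
turn [-0.012  0.015 -0.002] shift [0.038 0.032 0.774] n>= 1.939260570652416
[[290.59339694 224.77496564]]
(332, 245, 8, 45)
(277, 199, 28, 40)
```

move_arm(motion=[0,0,0,0.035,0.02,0.2,0.5,0,0,0,0,0,0.2,0.5,0,0,0,0,0,0.2,0.5,0,0,0,0,0,0.12,0.5,0,0,0,0,0,0.05,0.5,0,0,0,0,0,0,0.5,0,0,0,0,0,0,0.1,0,0,0,0,0,0,0.1,0,0,0,0,0,0,0.1,0,0,0,0,0,0,0.1,0,0,0,0,0,0,0.1])

```text
time: 45.22
tool_pos: [0.5359, -0.2806, 0.0767]
ee_rot: [-3.137, 0.007, 0.17]
wrist_force: [-0.1, 0.4, 2.5]
width: 0.0189
finger_force: 30.0
```

move_arm(motion=[0,0,0,-0.082,0.133,0,0.1,0,0,0,-0.122,0.097,0,0.1,0,0,0,-0.148,0.05,0,0.1,0,0,0,-0.156,-0.004,0,0.1,0,0,0,-0.145,-0.057,0,0.1,0,0,0,-0.117,-0.104,0,0.1,0,0,0,-0.075,-0.137,0,0.1,0,0,0,-0.023,-0.155,0,0.1,0,0,0,0.031,-0.153,0,0.1,0,0,0,0,0,0,0.1])

```text
time: 46.05
tool_pos: [0.4487, -0.2603, 0.0767]
ee_rot: [-3.136, 0.005, 0.171]
wrist_force: [4.4, 0.8, -3.2]
width: 0.0193
finger_force: 30.0
```

move_arm(motion=[0,0,0,0.082,-0.133,0,0.1,0,0,0,0.122,-0.097,0,0.1,0,0,0,0.148,-0.05,0,0.1,0,0,0,0.156,0.004,0,0.1,0,0,0,0.145,0.057,0,0.1,0,0,0,0,0,0,0.1])

```text
time: 46.55
tool_pos: [0.5085, -0.2335, 0.0766]
ee_rot: [3.139, 0.012, 0.17]
wrist_force: [-1.6, -12.0, -2.3]
width: 0.0195
finger_force: 30.0
```

move_arm(motion=[0,0,0,0.117,0.104,0,0.1,0,0,0,0,0,0,0.1])

```text
time: 46.72
tool_pos: [0.5206, -0.241, 0.0766]
ee_rot: [-3.141, 0.014, 0.169]
wrist_force: [-3.7, -7.1, 1.0]
width: 0.0192
finger_force: 30.0
```

move_arm(motion=[0,0,0,0.075,0.137,0,0.1,0,0,0,0,0,0,0.1])

```text
time: 46.88
tool_pos: [0.53, -0.2522, 0.0766]
ee_rot: [-3.138, 0.013, 0.169]
wrist_force: [-4.6, -5.0, 2.5]
width: 0.0194
finger_force: 30.0
```

move_arm(motion=[0,0,0,0.005,0.08,0,0.1,0,0,0,0.0,0.08,0,0.1,0,0,0,0,0,0,0.1])

```text
time: 47.13
tool_pos: [0.5352, -0.266, 0.0766]
ee_rot: [-3.136, 0.007, 0.17]
wrist_force: [0.2, 0.2, 4.2]
width: 0.0192
finger_force: 30.0
```

move_arm(motion=[0,0,0,-0.015,0.08,0,0.1,0,0,0,0,0,0,0.1,0,0,0,0,0,0,0.1])

```text
time: 47.38
tool_pos: [0.5359, -0.2743, 0.0767]
ee_rot: [-3.138, 0.005, 0.17]
wrist_force: [4.9, -0.5, 3.7]
width: 0.0191
finger_force: 30.0
```

move_arm(motion=[0,0,0,-0.01,0.076,0,0.1,0,0,0,0,0,0,0.1,0,0,0,0,0,0,0.1])

```text
time: 47.63
tool_pos: [0.5356, -0.282, 0.0766]
ee_rot: [-3.138, 0.006, 0.17]
wrist_force: [4.0, 0.1, 4.5]
width: 0.019
finger_force: 30.0
```

move_arm(motion=[0,0,0,-0.034,0.07,0,0.1,0,0,0,0,0,0,0.1,0,0,0,0,0,0,0.1])

```text
time: 47.88
tool_pos: [0.5338, -0.2893, 0.0766]
ee_rot: [-3.138, 0.005, 0.17]
wrist_force: [4.4, 0.7, 5.2]
width: 0.0196
finger_force: 30.0
```

Run:
```python
from h import *
st(); im=snap('top','top6'); cv2.imwrite('pics/t6.png',cv2.resize(im[160:275,380:470,::-1],None,fx=5,fy=5,interpolation=2))
```

```text
47.88 [ 0.5338 -0.2893  0.0766] [-3.138  0.005  0.17 ] [4.4 0.7 5.2] w 0.0196 ff 30.0 j [-0.59  0.27  1.41 -0.    1.46  0.81]
```

move_arm(motion=[0,0,0,-0.045,0.064,0,0.1,0,0,0,0,0,0,0.1,0,0,0,0,0,0,0.1])

```text
time: 48.18
tool_pos: [0.5313, -0.2955, 0.0767]
ee_rot: [-3.137, 0.003, 0.171]
wrist_force: [6.5, 1.6, 4.3]
width: 0.0196
finger_force: 30.0
```

move_arm(motion=[0,0,0,-0.055,0.056,0,0.1,0,0,0,0,0,0,0.1,0,0,0,0,0,0,0.1])

```text
time: 48.43
tool_pos: [0.528, -0.3011, 0.0767]
ee_rot: [-3.136, 0.0, 0.171]
wrist_force: [8.9, 3.3, 4.0]
width: 0.0192
finger_force: 30.0
```

move_arm(motion=[0,0,0,-0.064,0.045,0,0.1,0,0,0,0,0,0,0.1,0,0,0,0,0,0,0.1])

```text
time: 48.68
tool_pos: [0.5238, -0.3061, 0.0768]
ee_rot: [-3.136, -0.003, 0.172]
wrist_force: [12.5, 5.2, 1.2]
width: 0.0191
finger_force: 30.0
```

move_arm(motion=[0,0,0,-0.032,0.022,0,0.1,0,0,0,0,0,0,0.1,0,0,0,0,0,0,0.1])

```text
time: 48.93
tool_pos: [0.5219, -0.3081, 0.0768]
ee_rot: [-3.135, -0.004, 0.172]
wrist_force: [15.1, 6.1, 2.0]
width: 0.0191
finger_force: 30.0
```

move_arm(motion=[0,0,0,0,0,0,0.5,0,0,0,0,0,0,0.5,0,0,0,0,0,0,0.5,0,0,0,0,0,-0.2,0.5,0,0,0,0,0,-0.3,0.5,0,0,0,0,0,-0.3,0.5,0,0,0,0,0,-0.3,0.5,0,0,0,0,0,-0.3,0.5,0,0,0,0,0,0,0.5,0,0,0,0,0,0,0.5])

```text
time: 49.77
tool_pos: [0.5172, -0.312, 0.2167]
ee_rot: [-3.138, 0.008, 0.17]
wrist_force: [-0.5, -0.3, -1.4]
width: 0.0469
finger_force: 0.0
```

Run:
```python
from h import *
st(); im=snap('wrist','w20'); t=snap('top','top7'); s=snap('side','side7')
for c in cont(im,*RED,amin=200): P=ray('w20',cv2.boxPoints(cv2.minAreaRect(c)),.050); print('red',cv2.boundingRect(c),X(P),L(P))
for c in cont(im,*BLUE):
    x,y,w,h=cv2.boundingRect(c); P=ray('w20',[(x,y),(x+w,y),(x,y+h),(x+w,y+h)],.048);print('blue',(x,y,w,h),X(P),L(P))
M=np.zeros((600,800,3),np.uint8)
M[:315,:420]=cv2.resize(im,(420,315)); M[:288,430:750]=cv2.resize(s[120:300,180:380],(320,288)); M[320:600,:700]=cv2.resize(t[160:272,180:460],(700,280))
cv2.imwrite('pics/m20.png',M[:,:,::-1])
```

```text
49.77 [ 0.5172 -0.312   0.2167] [-3.138  0.008  0.17 ] [-0.5 -0.3 -1.4] w 0.0469 ff 0.0 j [-0.63  0.21  1.21 -0.    1.73  0.77]
red (203, 21, 66, 52) [0.6011 0.602  0.5619 0.5609] [-0.3225 -0.3776 -0.3779 -0.3209]
blue (215, 175, 62, 77) [0.469  0.4691 0.3902 0.3904] [-0.3254 -0.3844 -0.3213 -0.3838]
blue (192, 108, 23, 48) [0.5305 0.5305 0.4871 0.4871] [-0.3078 -0.3287 -0.3048 -0.3264]
blue (275, 106, 25, 49) [0.5322 0.5322 0.488  0.488 ] [-0.383  -0.4056 -0.3826 -0.406 ]
blue (214, 71, 51, 26) [0.562  0.562  0.5401 0.54  ] [-0.3294 -0.3744 -0.3283 -0.3741]
blue (210, 0, 52, 22) [0.6182 0.6181 0.6014 0.6013] [-0.3291 -0.3728 -0.3281 -0.3725]
```

View pics/m20.png

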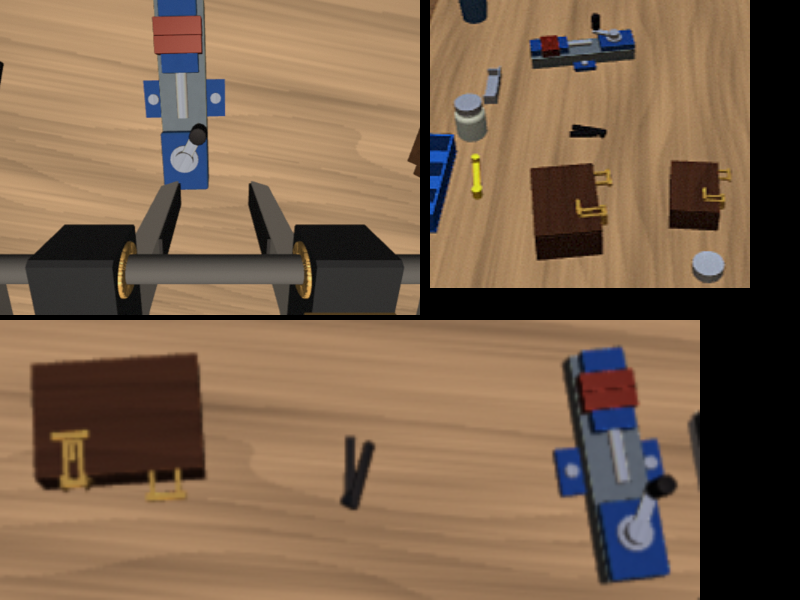

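The final composite shows both blanks clamped between the jaws and centred, the lid shut with the hasp down, and the bystanders in place. I'll do one numeric check of the hasp and for any stray blank.

Run:
```python
from h import *
a,b=[cv2.imread(f'pics/{n}.png') for n in('side0','side7')]
for n,(p,q),roi in(('side',(a,b),(240,215,305,290)),('top',[cv2.imread(f'pics/{n}.png') for n in('top0','top7')],(185,165,270,240))):
    u,v,w,x=roi; d=cv2.absdiff(p,q).max(2)[v:x,u:w]; print(n,'pixels changed',(d>40).sum(),np.argwhere(d>40)[:8].tolist())
for n in('top7','side7'):
    im=cv2.imread(f'pics/{n}.png')[:,:,::-1].copy()
    print(n,[cv2.boundingRect(c) for c in cont(im,(0,140,90),(7,210,160),(173,140,90),(180,210,160),amin=40)])
```

```text
side pixels changed 101 [[0, 19], [0, 20], [0, 21], [0, 22], [0, 23], [0, 24], [0, 49], [0, 50]]
top pixels changed 2 [[39, 25], [39, 28]]
top7 [(412, 179, 23, 17)]
side7 []
```

```bash
python3 -c "
from bench import robot; print(robot.close_job())"
```

```text
the job is handed in; nothing more can be done
None
```

The job is handed in at about 50 s: the maple block is in the walnut box with the lid shut and the hasp flat over its catch, and both rosewood blanks (only two were present) are clamped side by side, centred in the vise.

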